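Spline a segmented ring on an indexing jig

ROBOT

A 6-joint arm with a two-finger parallel gripper is mounted at the origin on a cart in front of the work surface, level with it; the furniture and walls round the work are solid. World frame = base frame: x ahead of the robot, y to its left, z up, the work surface at z = 0. Lengths are in m, angles in rad, forces in N, time in s.
With the tool pointing down it reaches from about 0.275 to 0.875 m from the base axis. Payload 12.5 kg.
Tool frame: the origin (TCP) lies midway between the tips of the shut fingers; the grasp point (between the pads) lies 19 mm behind it; y points along the fingers, z is the direction in which the jaws open and shut, and the axes are right-handed (so a half turn about y gives the same grasp; the last joint's range is limited). The gripper opens to 85 mm and grips with 20 to 120 N. Pads are 22 mm wide; open, the fingers measure 114 mm over their backs; the gripper's body (76 mm by 85 mm) begins 54 mm behind the grasp point. The pads swing forward as they close: fully open they stand 13 mm farther back than shut.
Start: joints at [1.162, 0.351, 1.652, -0, 1.139, -0.085], TCP at [0.175, 0.521, 0.231] pointing down, gripper open.
Joint ranges: [-2.75, 2.75], [-0.79, 2.1], [0.01, 2.65], [-1.57, 4.71], [0.07, 3.14], [-2.87, 2.87]. Speed limits (rad/s): [2.22, 2.22, 2.79, 3.14, 3.14, 3.14].

INTERFACE

Orientations are given as a unit quaternion [x, y, z, w].
In Python, from workcell import monitor, viewer, arm gives the robot as it stands.
- The arm moves only by the tool servo_tool, never from a script. Its argument "rows" is a list of rows, each a list of 2 entries, a list of its own where there are three numbers: the shift along the world's x, y, z in mm, then the turn, a rotation vector about the world's x, y, z in rad. In form: [[[dx, dy, dz], [wx, wy, wz]], ...]. A call has 1 to 8 rows; each row shifts and turns the commanded pose from where the row before left it; what a row does not reach is not made up. A row lasts 1/10 s, in which the tool goes at most 50 mm and 8.59 degrees, less where a joint would pass 70% of its speed; a pose out of reach is approached as far as the arm can. A call with a gripper value outside its range is refused whole. "grip" is the opening, from 0 (shut) to 1 (fully open), set as the call begins (left out, the last holds). The fingers move at their own pace and stop on an object; "newtons" is the grip in N (left out, the last holds). Time passes only in rows, so rows that do not move let the fingers close. It gives the time, the measured TCP pose, the force and the opening at its end, in the units of the state.
- monitor.sense(): the state, without advancing time (a new reading comes with each control period).
- viewer.capture(name): name is "scene" or "top" or "wrist"; returns a dict with "color" (420x560x3 uint8, red, green, blue), "depth" (420x560 float32, m along the optical axis (not along the pixel's ray), 0 where there is no reading), "K" (3x3 intrinsics, pixels), "extrinsics" (4x4, takes a point from camera to world coordinates). Camera axes: x right, y up, looking along -z (the intrinsics and any distortion apply to the point x, -y, -z); pixel columns grow to the right and rows downward; lengths in m; the calibration is good to about 2 mm. A picture is of the moment at which its call begins.
- arm.close_job(): hands the job in, once; it reports no verdict.
The state is a dict: "time": time; "q": joint angles; "qd": joint speeds; "effort": joint torques, N m; "tool_pos": TCP position; "tool_rot": TCP orientation; "contact_force": force on the tool from outside, world axes, zero at the start; "wrist_torque": the same for the moment, N m; "gripper_width": opening from 0.0 (shut) to 1.0 (fully open).
Only numpy, scipy, OpenCV 4.12 (cv2) and the standard library are available. Lean on these libraries where they do the work, as an engineer would, in place of code of your own. Each camera call takes 0.05 s, during which the arm holds its last target. There are 200 camera calls.

TASK

Push all the loose splines lying on the white feed table into the empty slots of the wooden ring, one to a slot: pull up the spring plunger, turn the ring anticlockwise (seen from above) until an empty slot faces the lane and the pin snaps into its hole, then press a spline flat with the fingertips and slide it, without picking it up, along the lane into the slot until it is fully home; pull, turn to the next hole and repeat. After the last spline index the ring one hole on, so that none of them is left in the lane, and leave the pin snapped home.

Things in the scene. Friction and masses are not known exactly. Their poses are not given: they have to be found in the camera images.
- jig: fixed plywood jig; origin on the worktop under the turntable's vertical spindle, x axis from the spindle out along the middle of the feed lane, y to the left of that, z up
- table (a point): centre of the white feed table: flat top 47.5 mm above the worktop, x = 177 to 455 mm and y = -73 to 177 mm of the jig's frame, edge strips 7 mm high; a 116 mm wide tongue reaches in along the lane to x = 146 mm. Splines start at jig x of 0.27 to 0.41, in line with the lane or about 110 mm to its +y side
- mouth (a point): middle of the lane's mouth, on the table (jig x = 214 mm, y = 0). The lane runs between two wooden fences 9 mm high, 80 mm apart from jig x = 172 to 214 mm, flaring out from there to 114 mm apart at x = 247 mm; nearer the ring there is no fence
- lane (a point): fixed point at the ring end of the lane (jig x = 134 mm, y = 0, table level), where the middle of the ring face that faces the lane is
- turntable (a joint): angle of turntable and ring, rad, anticlockwise from above, 0 to 5.6, light friction. Index holes every pi/3: at 1.047, 2.094, 3.142, 4.189 slot 1, 2, 3, 4 faces the lane, at 0 and 5.236 a face splined earlier. Starts between the first two holes, pin riding on the plate. The pin has some 0.02 rad of play in a hole and finds it from 0.04 rad off
- plunger (a joint): travel of the spring plunger, m, upward: 0 = pin home in a hole (ring locked), 0.010 = pin tip on top of the index plate, 0.018 = stop; above 0.010 the ring is free to turn. The spring pulls down with about 4 N when home, 8 N at the stop
- knob (a point): centre of the plunger's knob: upright round black knob, 30 mm across, 25 mm tall, carried by the turntable 62 mm from the spindle, inside the ring's opening but above it (94.5 mm above the worktop when home; ring top 68 mm, clamp screws 80 mm). Lifted and carried round the spindle it turns the ring
- slot1 (a point): middle of the bottom of empty slot 1 in a broad face of the brown twelve-sided ring (268 mm over the broad faces), on the slot's floor at 48 mm; x points out of the slot. The slot is level, 81 mm wide, 6 mm high, 42 mm deep, mouth bevelled, a light push fit (about 3 N to push home, then holds); a bottomed spline has its centre 33 mm out along x and sticks out 24 mm
- slot2 (a point): middle of the bottom of empty slot 2 in a broad face of the brown twelve-sided ring (268 mm over the broad faces), on the slot's floor at 48 mm; x points out of the slot. The slot is level, 81 mm wide, 6 mm high, 42 mm deep, mouth bevelled, a light push fit (about 3 N to push home, then holds); a bottomed spline has its centre 33 mm out along x and sticks out 24 mm
- slot3 (a point): middle of the bottom of empty slot 3 in a broad face of the brown twelve-sided ring (268 mm over the broad faces), on the slot's floor at 48 mm; x points out of the slot. The slot is level, 81 mm wide, 6 mm high, 42 mm deep, mouth bevelled, a light push fit (about 3 N to push home, then holds); a bottomed spline has its centre 33 mm out along x and sticks out 24 mm
- slot4 (a point): middle of the bottom of empty slot 4 in a broad face of the brown twelve-sided ring (268 mm over the broad faces), on the slot's floor at 48 mm; x points out of the slot. The slot is level, 81 mm wide, 6 mm high, 42 mm deep, mouth bevelled, a light push fit (about 3 N to push home, then holds); a bottomed spline has its centre 33 mm out along x and sticks out 24 mm
- spline_a: loose spline, one of several alike: pale plywood plate 66 x 76 x 4 mm, sanded top, waxed smooth underside, flat on the feed table, 30 g; origin at the centre of its underside, x axis along the 66 mm length (the way it goes into a slot, either end first), y along the 76 mm width. None if absent in this run
- spline_b: loose spline, one of several alike: pale plywood plate 66 x 76 x 4 mm, sanded top, waxed smooth underside, flat on the feed table, 30 g; origin at the centre of its underside, x axis along the 66 mm length (the way it goes into a slot, either end first), y along the 76 mm width. None if absent in this run
- spline_c: loose spline, one of several alike: pale plywood plate 66 x 76 x 4 mm, sanded top, waxed smooth underside, flat on the feed table, 30 g; origin at the centre of its underside, x axis along the 66 mm length (the way it goes into a slot, either end first), y along the 76 mm width. None if absent in this run
- spline_d: loose spline, one of several alike: pale plywood plate 66 x 76 x 4 mm, sanded top, waxed smooth underside, flat on the feed table, 30 g; origin at the centre of its underside, x axis along the 66 mm length (the way it goes into a slot, either end first), y along the 76 mm width. None if absent in this run
Things that resemble listed ones, but are neither listed nor needed, are in the scene too. What is shaped like the spline_a but blue is not meant.

How it is judged:
By the outcome, as a careful person would: the job done as asked, in the order asked, and still so for the second after the job is handed in, with the robot touching nothing.
Of spline_a, spline_b, spline_c, spline_d only 3 to 4 are there at a start; the rules pass over those that are not, and their reading is None.
At some moment in a run one of spline_a, spline_b, spline_c, spline_d may be knocked a few centimetres aside while the robot is not near it.
Once in a run the grip may slacken for a moment while it holds something.
It also fails if it takes over 210 s, if anything falls off the work surface, if the arm or the gripper's body presses on something with over 40 N, if the wrist force passes 120 N, or if a joint passes its speed limit or range.

## Working session

There is one attempt and no reset: what is moved stays moved. The work goes in short steps, Python scripts to look and compute and a tool call to move; the robot and the scene stay as the last step left them, time stands still between calls to the robot, and variables do not carry over. Pictures are saved under pics/ and viewed, about 12 in all and at most 16, crops included, and the job is handed in when it is done.

Besides the shell and the picture viewer there is one more tool, called after ">>>" by a JSON object that holds its "op" and its "data", one argument or row to a line. servo_tool: Moves the arm, as the interface text tells. Its arguments: {"type":"object","properties":{"rows":{"type":"array","items":{"type":"array"}},"grip":{"type":"number"},"newtons":{"type":"number"}},"required":["rows"]}

```bash
ls; mkdir -p pics; python3 - <<'E'
from workcell import monitor, viewer
import cv2,pickle,numpy as np
for n in ("scene","top"):
    c=viewer.capture(n); pickle.dump(c,open(f"{n}0.pkl","wb"))
    cv2.imwrite(f"pics/{n}0.png",c["color"][...,::-1]); print(n,c["K"].round(1).tolist(),c["extrinsics"].round(3).tolist())
print(monitor.sense())
E
```

```text
pics
scene [[387.6, 0.0, 279.5], [0.0, 387.6, 213.2], [0.0, 0.0, 1.0]] [[0.665, 0.577, -0.474, 0.07], [-0.747, 0.522, -0.412, -0.257], [0.01, 0.627, 0.779, 0.774], [0.0, 0.0, 0.0, 1.0]]
top [[382.4, 0.0, 274.8], [0.0, 382.4, 208.2], [0.0, 0.0, 1.0]] [[-0.006, 0.999, -0.045, 0.458], [-1.0, -0.006, -0.006, 0.122], [-0.006, 0.045, 0.999, 1.225], [0.0, 0.0, 0.0, 1.0]]
{'time': 0.1, 'q': array([ 1.16242601e+00,  3.51208136e-01,  1.65237437e+00,  2.44704544e-05,
        1.13910694e+00, -8.45927650e-02]), 'qd': array([ 0.00044247, -0.00034885, -0.00129496, -0.00072098,  0.00168834,
       -0.00088259]), 'effort': array([-9.90823901e-04, -5.06839979e+01, -2.91873550e+01, -1.52636612e-04,
        2.67725321e-03,  4.97023137e-06]), 'tool_pos': array([0.1748265 , 0.52115052, 0.23079271]), 'tool_rot': array([ 0.69823453, -0.11407908,  0.11387462, -0.69748626]), 'contact_force': array([0.20813714, 0.66265882, 0.77750529]), 'wrist_torque': array([-0.0033419 ,  0.00457715,  0.05083804]), 'gripper_width': 0.9992212130414069}
```

View pics/top0.png

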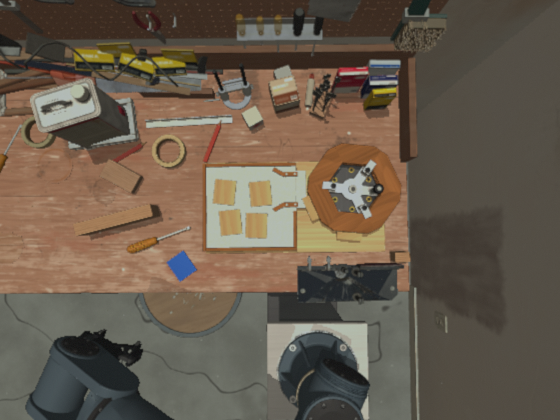

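View pics/scene0.png

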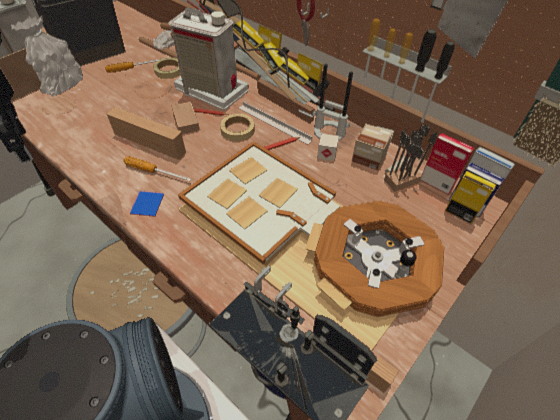

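The top view shows the ring at about (353,190), with the knob at (377,188). The white table spans about (205-297,165-250) and holds four splines: (225,192), (260,193), (231,222) and (257,225). The blue one at (181,265) is the decoy. Next I'll measure these.

```bash
cat > h.py <<'E'
import numpy as np,cv2,pickle
from workcell import monitor, viewer
def ray(c,uv,z):
    K,T=c["K"],c["extrinsics"]; uv=np.atleast_2d(uv).astype(float)
    d=np.c_[(uv[:,0]-K[0,2])/K[0,0],-(uv[:,1]-K[1,2])/K[1,1],-np.ones(len(uv))]@T[:3,:3].T
    o=T[:3,3]; return o+d*((z-o[2])/d[:,2])[:,None]
def cloud(c):
    h,w=c["depth"].shape; K,T=c["K"],c["extrinsics"]; u,v=np.meshgrid(np.arange(w),np.arange(h)); d=c["depth"]
    P=np.stack([(u-K[0,2])/K[0,0]*d,-(v-K[1,2])/K[1,1]*d,-d],-1)
    return P@T[:3,:3].T+T[:3,3]
def rect(c,mask,z):
    """contours of mask -> list (area mm2, centre, sizes, angle of long side) on plane z"""
    out=[]
    for k in cv2.findContours(mask.astype(np.uint8),cv2.RETR_EXTERNAL,cv2.CHAIN_APPROX_NONE)[0]:
        if cv2.contourArea(k)<60: continue
        p=ray(c,k[:,0],z)[:,:2]; r=cv2.minAreaRect((p*1000).astype(np.float32))
        e=cv2.boxPoints(r); a,b=e[1]-e[0],e[2]-e[1]; L=a if np.hypot(*a)>np.hypot(*b) else b
        out.append((r[0],sorted(r[1]),np.degrees(np.arctan2(L[1],L[0]))%180,k[:,0].mean(0)))
    return out
E
python3 - <<'E'
from h import *
c=pickle.load(open("top0.pkl","rb"))
hsv=cv2.cvtColor(c["color"],cv2.COLOR_RGB2HSV)
for p in [(225,192),(245,210),(181,265),(320,230),(330,200),(377,188),(215,240),(100,30)]: print(p,hsv[p[1],p[0]],cloud(c)[p[1],p[0]].round(3))
w=(hsv[...,1]<45)&(hsv[...,2]>150); w[:, :195]=0;w[:,310:]=0;w[:150]=0;w[260:]=0
print("table",rect(c,cv2.morphologyEx(w.astype(np.uint8),cv2.MORPH_CLOSE,np.ones((25,25))),.0475))
s=(hsv[...,1]>60)&(hsv[...,2]>150)
m=np.zeros_like(s);m[170:245,209:275]=1
for r in rect(c,s&m,.0515): print("spl",r)
P=cloud(c); k=(P[...,2]>.06)&(P[...,2]<.075); k[:,:300]=0;k[:140]=0;k[240:]=0;k[:,405:]=0
for r in rect(c,k,.068): print("ring",r)
kk=[q for q in cv2.findContours(k.astype(np.uint8),cv2.RETR_EXTERNAL,cv2.CHAIN_APPROX_NONE)[0] if cv2.contourArea(q)>2000]
for q in kk: print("circ",cv2.minEnclosingCircle((ray(c,q[:,0],.068)[:,:2]*1000).astype(np.float32)))
kn=(hsv[...,2]<60)&(P[...,2]>.085)&(P[...,2]<.13);kn[:,:300]=0;kn[:140]=0;kn[240:]=0;kn[:,405:]=0
v,u=np.nonzero(kn);print("knob",P[kn].mean(0),len(u),u.mean(),v.mean(),P[kn][:,2].max())
im=cv2.resize(c["color"][140:260,195:415],None,fx=3.6,fy=3.6,interpolation=cv2.INTER_CUBIC);cv2.imwrite("pics/crop1.png",im[...,::-1])
E
```

```text
(225, 192) [ 17 123 178] [0.562 0.283 0.047]
(245, 210) [ 46  21 186] [0.506 0.221 0.048]
(181, 265) [109 174 164] [0.334 0.43  0.001]
(320, 230) [ 26  93 179] [ 0.443 -0.013  0.01 ]
(330, 200) [ 13 160 134] [ 0.534 -0.038  0.067]
(377, 188) [ 28  27 132] [ 0.565 -0.169  0.114]
(215, 240) [ 45  22 187] [0.414 0.314 0.047]
(100, 30) [ 12 112  59] [0.988 0.598 0.217]
table [((517.1412963867188, 188.0529327392578), [247.3530731201172, 306.89678955078125], np.float32(90.46091), array([253.60571429, 205.59142857]))]
spl ((459.8642578125, 188.84652709960938), [64.39556884765625, 73.52509307861328], np.float32(179.69174), array([255.68604651, 225.04651163]))
spl ((469.6491394042969, 267.3251037597656), [64.76055908203125, 75.62085723876953], np.float32(6.2576747), array([229.97727273, 222.        ]))
spl ((557.7762451171875, 175.14321899414062), [65.53670501708984, 74.9932632446289], np.float32(6.0065165), array([260.       , 193.3372093]))
spl ((562.6588134765625, 285.8486328125), [65.63228607177734, 75.17742156982422], np.float32(174.42839), array([224.08235294, 191.77647059]))
ring ((570.3218994140625, -110.2696533203125), [267.0194091796875, 281.2086181640625], np.float32(84.10635), array([353.6730038 , 188.31939163]))
circ ((570.1449584960938, -109.64986419677734), 141.8599090576172)
knob [ 0.56289896 -0.16821828  0.11213525] 58 376.7068965517241 188.8793103448276 0.11885324997932845
```

View pics/crop1.png

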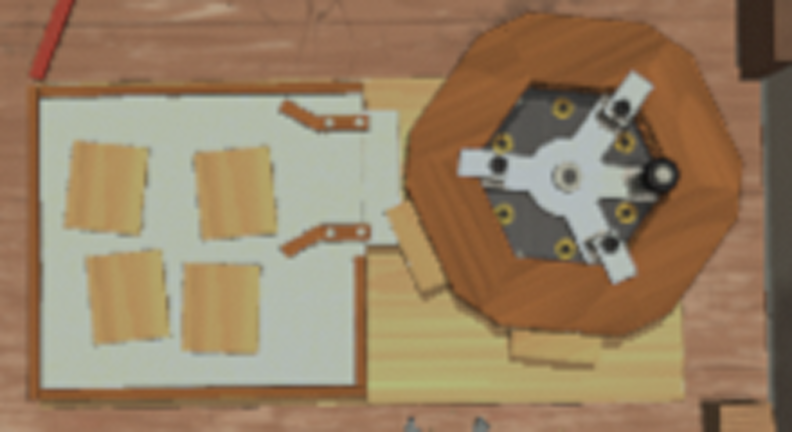

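```bash
python3 - <<'E'
from h import *
from scipy.spatial.transform import Rotation as R
s=monitor.sense(); M=R.from_quat(s["tool_rot"]).as_matrix(); print(M.round(3))
c=viewer.capture("wrist"); print(c["extrinsics"].round(3)); cv2.imwrite("pics/w0.png",c["color"][...,::-1])
o=c["extrinsics"][:3,3]-s["tool_pos"]; print("cam in tool",M.T@o, "view dir in tool",-M.T@c["extrinsics"][:3,2],"up in tool",M.T@c["extrinsics"][:3,1],c["K"])
E
```

```text
[[ 0.948 -0.     0.318]
 [-0.318 -0.001  0.948]
 [-0.    -1.    -0.001]]
[[ 0.319 -0.896 -0.31   0.096]
 [ 0.948  0.301  0.105  0.549]
 [-0.001 -0.327  0.945  0.373]
 [ 0.     0.     0.     1.   ]]
cam in tool [-0.08391423 -0.14199934  0.00125881] view dir in tool [3.27316618e-01 9.44914698e-01 2.10344376e-04] up in tool [-9.44914643e-01  3.27316492e-01  4.81302538e-04] [[314.16819638   0.         280.61516101]
 [  0.         314.16819638 211.73549365]
 [  0.           0.           1.        ]]
```

>>> {"op": "servo_tool", "data": {
  "rows": [
    [[5, -37, 10], [0, 0, -0.078]],
    [[15, -40, 10], [0, 0, -0.078]],
    [[25, -42, 10], [0, 0, -0.078]],
    [[30, -40, 10], [0, 0, -0.078]],
    [[30, -38, 10], [0, 0, -0.078]],
    [[30, -37, 10], [0, 0, -0.078]],
    [[30, -37, 9], [0, 0, -0.078]],
    [[30, -37, 0], [0, 0, -0.078]]
  ]
}}

```text
time: 0.95
tool_pos: [0.3706, 0.2126, 0.3013]
tool_rot: [-0.628, 0.323, -0.324, 0.629]
contact_force: [0.6, 0.6, -1.4]
gripper_width: 0.999
```

>>> {"op": "servo_tool", "data": {
  "rows": [
    [[30, -37, 0], [0, 0, -0.078]],
    [[30, -37, 0], [0, 0, -0.078]],
    [[30, -37, 0], [0, 0, -0.078]],
    [[30, -37, 0], [0, 0, -0.078]],
    [[28, -37, 0], [0, 0, -0.078]],
    [[28, -37, 0], [0, 0, -0.078]],
    [[25, -30, 0], [0, 0, -0.078]],
    [[0, 0, 0], [0, 0, -0.078]]
  ],
  "grip": 0.8
}}

```text
time: 1.75
tool_pos: [0.5721, -0.0412, 0.2991]
tool_rot: [-0.498, 0.502, -0.502, 0.498]
contact_force: [-1.1, 0.7, 0.1]
gripper_width: 0.798
```

```bash
python3 - <<'E'
from h import *
s=monitor.sense(); print(s["time"],s["tool_pos"],s["q"],s["contact_force"])
for n in ("wrist","top"):
    c=viewer.capture(n); pickle.dump(c,open(f"{n}1.pkl","wb")); cv2.imwrite(f"pics/{n}1.png",c["color"][...,::-1])
E
```

```text
1.75 [ 0.57212466 -0.0412357   0.29908985] [-1.52810721e-01  3.35331484e-01  1.50271198e+00 -6.58464591e-04
  1.30407037e+00 -1.45127406e-01] [-1.07366332  0.71955983  0.05859679]
```

View pics/wrist1.png

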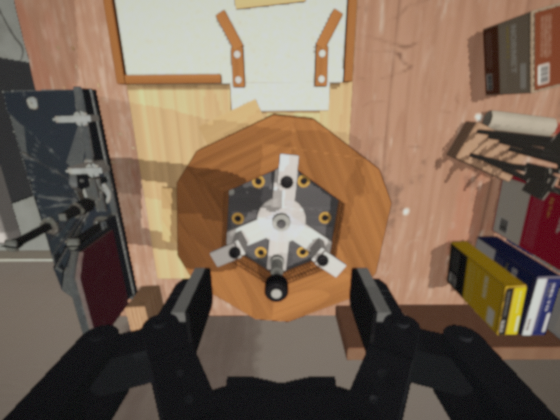

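The wrist view shows the hub at (281,222), the knob at (276,289) and the fences at (237,65) and (322,65). I'll fit the jig frame and the knob angle from these.

```bash
python3 - <<'E'
from h import *
c=pickle.load(open("wrist1.pkl","rb"));P=cloud(c);hsv=cv2.cvtColor(c["color"],cv2.COLOR_RGB2HSV)
z=P[...,2]
k=(z>.06)&(z<.074);k[:105]=0;k[330:]=0;k[:,:170]=0;k[:,400:]=0
q=max(cv2.findContours(k.astype(np.uint8),cv2.RETR_EXTERNAL,cv2.CHAIN_APPROX_NONE)[0],key=cv2.contourArea)
p=ray(c,q[:,0],.068)[:,:2]*1000
print("ring",cv2.fitEllipse(p.astype(np.float32)),cv2.minEnclosingCircle(p.astype(np.float32)),np.median(z[k]))
kn=(z>.09)&(z<.14);kn[:250]=0;kn[310:]=0;kn[:,:255]=0;kn[:,295:]=0
print("knob",kn.sum(),P[kn].mean(0),P[kn].min(0),P[kn].max(0))
print("hub",P[222,281],ray(c,(281,222),P[222,281][2]))
f=(hsv[...,0]<15)&(hsv[...,1]>110);f[:8]=0;f[95:]=0;f[:,:215]=0;f[:,345:]=0
for k in cv2.findContours(f.astype(np.uint8),cv2.RETR_EXTERNAL,cv2.CHAIN_APPROX_NONE)[0]:
    if cv2.contourArea(k)<80: continue
    k=k[:,0]; print(k.min(0),k.max(0)); p=ray(c,k,.0565)*1000; b=p[:,1]; i=(k[:,1]>55)&(k[:,1]<84)
    pp=p[i]; print("straight x",np.percentile(pp[:,0],[5,95]), "y range",b.min(),b.max())
w=(hsv[...,1]<45)&(hsv[...,2]>120)
r=w[100]; u=np.nonzero(r[215:345])[0]+215; print("tongue x",ray(c,[(u.min(),100),(u.max(),100)],.0475)[:,:2])
v=np.nonzero(w[60:130,300])[0]+60; print("tongue end",ray(c,[(300,v.max())],.0475))
v=[];[v.append((x,60+np.nonzero(w[60:130,x])[0].max())) for x in range(275,325,5)]; print(ray(c,np.array(v),.0475)[:,:2].round(4).tolist())
# table top cam with same
c=pickle.load(open("top1.pkl","rb"));P=cloud(c)
print("top knob",P[186:192,374:381,2].round(3))
E
```

```text
ring ((572.9990844726562, -106.26214599609375), (267.72576904296875, 273.0414733886719), 172.07211303710938) ((573.422119140625, -108.53448486328125), 141.7413330078125) 0.06727815561528622
knob 567 [ 0.56689572 -0.16652029  0.11176323] [ 0.55234936 -0.18390153  0.09405053] [ 0.58124201 -0.15597999  0.1184509 ]
hub [ 0.57298797 -0.10613142  0.04845978] [[ 0.57298797 -0.10613142  0.04845978]]
[217  11] [243  86]
straight x [520.03457652 531.88440508] y range 62.85985259392453 136.92625545898701
[315  10] [341  85]
straight x [612.7718469  624.74491813] y range 63.17997643024115 136.9270427892247
tongue x [[0.51514326 0.04805029]
 [0.62961627 0.04714402]]
tongue end [[0.59670648 0.03617395 0.0475    ]]
[[0.5669, 0.0364], [0.5729, 0.0364], [0.5788, 0.0363], [0.5848, 0.0363], [0.5907, 0.0362], [0.5967, 0.0362], [0.6027, 0.0361], [0.6086, 0.0361], [0.6146, 0.036], [0.6205, 0.0371]]
top knob [[0.563 0.565 0.566 0.568 0.568 0.57  0.572]
 [0.113 0.113 0.112 0.114 0.117 0.561 0.561]
 [0.112 0.116 0.115 0.117 0.116 0.115 0.116]
 [0.112 0.114 0.111 0.118 0.118 0.121 0.116]
 [0.115 0.116 0.114 0.113 0.113 0.115 0.116]
 [0.112 0.116 0.114 0.118 0.116 0.112 0.112]]
```

>>> {"op": "servo_tool", "data": {
  "rows": [
    [[-2, -43, -20], [0, 0, 0]],
    [[-2, -43, -20], [0, 0, 0]],
    [[-1, -44, -20], [0, 0, 0]],
    [[0, 0, -40], [0, 0, 0]],
    [[0, 0, -40], [0, 0, 0]],
    [[0, 0, -35], [0, 0, 0]],
    [[0, 0, -30], [0, 0, 0]],
    [[0, 0, 0], [0, 0, 0]]
  ]
}}

```text
time: 2.65
tool_pos: [0.5631, -0.1663, 0.0917]
tool_rot: [-0.501, 0.502, -0.497, 0.5]
contact_force: [0.1, 0.3, 0.4]
gripper_width: 0.803
```

>>> {"op": "servo_tool", "data": {
  "rows": [
    [[0, 0, 0], [0, 0, 0]],
    [[0, 0, 0], [0, 0, 0]],
    [[0, 0, 0], [0, 0, 0]],
    [[0, 0, 0], [0, 0, 0]],
    [[0, 0, 0], [0, 0, 0]]
  ],
  "grip": 0,
  "newtons": 40
}}

```text
time: 3.15
tool_pos: [0.566, -0.168, 0.0971]
tool_rot: [0.5, -0.499, 0.501, -0.5]
contact_force: [-2.3, 1.5, 6.2]
gripper_width: 0.33
```

```bash
python3 - <<'E'
from h import *
s=monitor.sense(); print(s["time"],s["tool_pos"],s["contact_force"],s["gripper_width"])
c=viewer.capture("wrist"); cv2.imwrite("pics/w2.png",c["color"][...,::-1])
E
```

```text
3.15 [ 0.56601121 -0.16798964  0.09709875] [-2.25232329  1.50324325  6.22832555] 0.33017323468926374
```

View pics/w2.png

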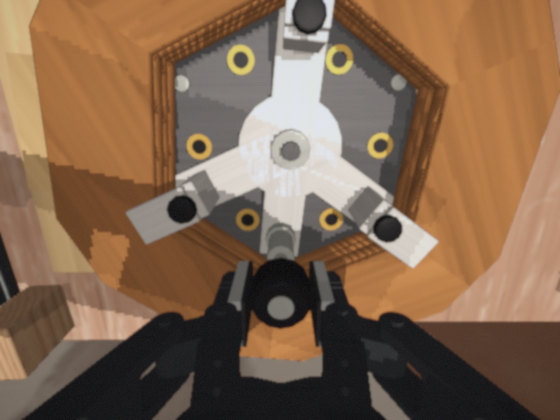

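The knob is gripped, at 0.33 opening. Next I lift it and turn 35.6° to the first hole.

>>> {"op": "servo_tool", "data": {
  "rows": [
    [[0, 0, 6], [0, 0, 0]],
    [[6.4, -0.3, 0], [0, 0, 0.1036]],
    [[6.4, 0.4, 0], [0, 0, 0.1036]],
    [[6.4, 1.0, 0], [0, 0, 0.1036]],
    [[6.2, 1.7, 0], [0, 0, 0.1036]],
    [[6.0, 2.3, 0], [0, 0, 0.1036]],
    [[5.7, 2.9, 0], [0, 0, 0.1036]],
    [[0, 0, 0], [0, 0, 0]]
  ]
}}

```text
time: 4.0
tool_pos: [0.6014, -0.1601, 0.1008]
tool_rot: [0.63, -0.323, 0.321, -0.629]
contact_force: [-6.9, -7.7, -6.6]
gripper_width: 0.332
```

>>> {"op": "servo_tool", "data": {
  "rows": [
    [[0, 0, -2], [0, 0, 0]],
    [[0, 0, -3], [0, 0, 0]],
    [[0, 0, -4], [0, 0, 0]],
    [[0, 0, 0], [0, 0, 0]],
    [[0, 0, 0], [0, 0, 0]]
  ]
}}

```text
time: 4.5
tool_pos: [0.6009, -0.1604, 0.0919]
tool_rot: [0.629, -0.325, 0.323, -0.628]
contact_force: [-6.2, -5.6, -5.3]
gripper_width: 0.334
```

```bash
python3 - <<'E'
from h import *
s=monitor.sense(); print(s["time"],s["tool_pos"],s["contact_force"],s["gripper_width"])
E
```

```text
4.5 [ 0.60091363 -0.16041071  0.09190102] [-6.17371092 -5.58892276 -5.28145907] 0.33444926729445457
```

>>> {"op": "servo_tool", "data": {
  "rows": [
    [[0, 0, -3], [0, 0, 0]],
    [[0, 0, 0], [0, 0, 0]]
  ]
}}

```text
time: 4.7
tool_pos: [0.601, -0.1604, 0.0888]
tool_rot: [0.629, -0.325, 0.323, -0.628]
contact_force: [-6.5, -5.5, -5.0]
gripper_width: 0.329
```

>>> {"op": "servo_tool", "data": {
  "rows": [
    [[0, 0, 0], [0, 0, 0]],
    [[0, 0, 0], [0, 0, 0]],
    [[0, 0, 0], [0, 0, 0]],
    [[0, 0, 40], [0, 0, -0.1]],
    [[0, 20, 40], [0, 0, -0.15]],
    [[-5, 30, 40], [0, 0, -0.15]],
    [[-10, 40, 20], [0, 0, -0.12]],
    [[-10, 40, 0], [0, 0, -0.1]]
  ],
  "grip": 0.75
}}

```text
time: 5.5
tool_pos: [0.5786, -0.0289, 0.2328]
tool_rot: [0.497, -0.499, 0.503, -0.5]
contact_force: [-0.0, -0.2, -0.1]
gripper_width: 0.748
```

>>> {"op": "servo_tool", "data": {
  "rows": [
    [[0, 20, 20], [0, 0, 0]],
    [[0, 0, 0], [0, 0, 0]]
  ]
}}

```text
time: 5.7
tool_pos: [0.5783, -0.0076, 0.2518]
tool_rot: [-0.5, 0.498, -0.5, 0.502]
contact_force: [-0.2, -1.2, 0.9]
gripper_width: 0.751
```

```bash
cat >> h.py <<'E'
O=np.array([572.6,-109.])
def ring(c,guess=None):
    """knob height/angle from a view"""
    P=cloud(c);hsv=cv2.cvtColor(c["color"],cv2.COLOR_RGB2HSV)
    r=np.hypot(P[...,0]*1000-O[0],P[...,1]*1000-O[1])
    m=(P[...,2]>.09)&(P[...,2]<.125)&(r>40)&(r<85)&(hsv[...,2]<120)
    n,L,st,_=cv2.connectedComponentsWithStats(m.astype(np.uint8)); i=1+np.argmax(st[1:,4]); m=L==i
    p=P[m]; zt=np.percentile(p[:,2],80); t=p[p[:,2]>zt-.006]
    x,y=(t[:,:2].min(0)+t[:,:2].max(0))/2*1000; print("knob",m.sum(),x,y,"ztop",zt,"jig deg",np.degrees(np.arctan2(-(x-O[0]),y-O[1]))%360)
def splines(c):
    P=cloud(c);hsv=cv2.cvtColor(c["color"],cv2.COLOR_RGB2HSV)
    X,Y,Z=np.moveaxis(P,-1,0)*1000
    m=(hsv[...,0]<28)&(hsv[...,1]>55)&(hsv[...,2]>110)&(Z<62)&(Z>40)&(Y-O[1]>140)&(Y-O[1]<450)&(O[0]-X>-70)&(O[0]-X<172)
    m=cv2.morphologyEx(m.astype(np.uint8),cv2.MORPH_OPEN,np.ones((5,5)))
    for r in rect(c,m,.0515):
        if r[1][0]>20: print("spline jig x,y",round(r[0][1]-O[1],1),round(O[0]-r[0][0],1),"world",np.round(r[0],1),"size",np.round(r[1],1),"ang",round(float(r[2]),1),r[3].round())
E
python3 - <<'E'
from h import *
s=monitor.sense(); print(s["time"],s["tool_pos"],s["contact_force"],s["gripper_width"])
c=viewer.capture("wrist"); pickle.dump(c,open("w3.pkl","wb"));cv2.imwrite("pics/w3.png",c["color"][...,::-1])
ring(c);splines(c);c=viewer.capture("top");ring(c);splines(c)
E
```

```text
5.7 [ 0.57834151 -0.00759312  0.25183191] [-0.15223299 -1.18306532  0.90565243] 0.7506441662491825
knob 544 605.0641115837634 -161.37519967663704 ztop 0.10636128527499815 jig deg 211.79218600776753
spline jig x,y 263.8 11.2 world [561.4 154.8] size [28.1 75.7] ang 0.3 [260.  15.]Traceback (most recent call last):
  File "<stdin>", line 4, in <module>
  File "h.py", line 26, in ring
    n,L,st,_=cv2.connectedComponentsWithStats(m.astype(np.uint8)); i=1+np.argmax(st[1:,4]); m=L==i
                                                                       ~~~~~~~~~^^^^^^^^^^
    return _wrapfunc(a, 'argmax', axis=axis, out=out, **kwds)
    return bound(*args, **kwds)
ValueError: attempt to get argmax of an empty sequence
```

View pics/w3.png

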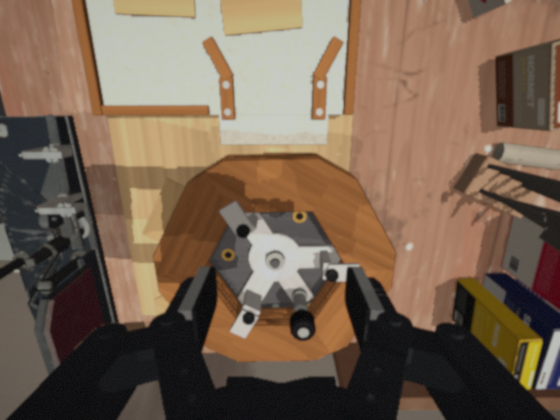

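The pin is home (knob top at 106 mm) and a broad face sits square to the lane. Now I look at the splines from close by.

>>> {"op": "servo_tool", "data": {
  "rows": [
    [[-8, 45, 0], [0, 0, 0]],
    [[-8, 45, 0], [0, 0, 0]],
    [[-8, 45, 0], [0, 0, 0]],
    [[-8, 45, 0], [0, 0, 0]],
    [[0, 0, 0], [0, 0, 0]]
  ],
  "grip": 0.3
}}

```text
time: 6.3
tool_pos: [0.5446, 0.1731, 0.248]
tool_rot: [0.501, -0.5, 0.499, -0.501]
contact_force: [-0.3, -1.1, -0.9]
gripper_width: 0.298
```

```bash
python3 - <<'E'
from h import *
s=monitor.sense(); print(s["time"],s["tool_pos"],s["contact_force"],s["gripper_width"])
c=viewer.capture("wrist"); pickle.dump(c,open("w4.pkl","wb"));cv2.imwrite("pics/w4.png",c["color"][...,::-1])
splines(c)
c=viewer.capture("top");splines(c)
E
```

```text
6.3 [0.54464292 0.17308322 0.24796383] [-0.30644045 -1.11490404 -0.86309874] 0.29801961725073317
spline jig x,y 285.7 13.0 world [559.6 176.7] size [66.9 76.7] ang 5.3 [294. 180.]
spline jig x,y 298.4 111.1 world [461.5 189.4] size [66.5 76.8] ang 178.0 [203. 172.]
spline jig x,y 377.8 100.5 world [472.1 268.8] size [65.7 75.8] ang 5.6 [209.  91.]
spline jig x,y 396.0 7.8 world [564.8 287. ] size [65.9 75.8] ang 173.8 [300.  70.]
```

View pics/w4.png

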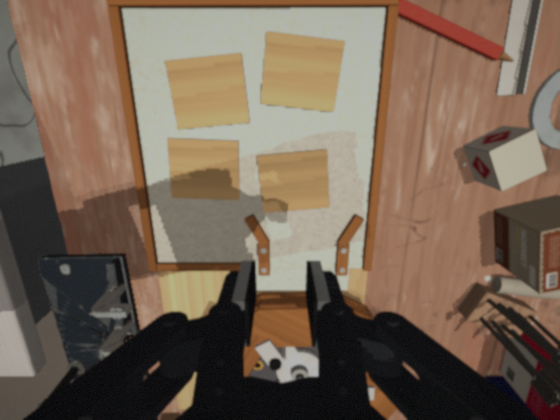

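All four splines are measured well. I start with spline 1 at (559.6,176.7), rotated 5.3°, and approach its rear half.

>>> {"op": "servo_tool", "data": {
  "rows": [
    [[6, 15, -40], [0, 0, 0.0925]],
    [[6.6, 14.5, -40], [0, 0, 0]],
    [[0, 0, -40], [0, 0, 0]],
    [[0, 0, -40], [0, 0, 0]],
    [[0, 0, -20], [0, 0, 0]],
    [[0, 0, -6], [0, 0, 0]],
    [[0, 0, 0], [0, 0, 0]]
  ]
}}

```text
time: 7.1
tool_pos: [0.5584, 0.1981, 0.0624]
tool_rot: [0.523, -0.477, 0.476, -0.522]
contact_force: [-0.4, -0.0, 0.1]
gripper_width: 0.304
```

>>> {"op": "servo_tool", "data": {
  "rows": [
    [[0, 0, -3], [0, 0, 0]],
    [[0, 0, -3], [0, 0, 0]],
    [[0, 0, 0], [0, 0, 0]]
  ]
}}

```text
time: 7.4
tool_pos: [0.5583, 0.1995, 0.0574]
tool_rot: [-0.522, 0.476, -0.476, 0.523]
contact_force: [-0.8, 1.4, 0.8]
gripper_width: 0.297
```

>>> {"op": "servo_tool", "data": {
  "rows": [
    [[0, 2, -2], [0, 0, 0]],
    [[0, 0, -2], [0, 0, 0]],
    [[0, 0, 0], [0, 0, 0]]
  ]
}}

```text
time: 7.7
tool_pos: [0.558, 0.2017, 0.0527]
tool_rot: [0.523, -0.476, 0.476, -0.523]
contact_force: [-0.6, 0.0, -0.6]
gripper_width: 0.3
```

>>> {"op": "servo_tool", "data": {
  "rows": [
    [[0, 0, -2], [0, 0, 0]],
    [[0, 0, 0], [0, 0, 0]]
  ]
}}

```text
time: 7.9
tool_pos: [0.5586, 0.2017, 0.0514]
tool_rot: [-0.522, 0.476, -0.476, 0.523]
contact_force: [-0.6, -0.1, 4.5]
gripper_width: 0.293
```

>>> {"op": "servo_tool", "data": {
  "rows": [
    [[0, 0, -2], [0, 0, 0]],
    [[0, 0, 0], [0, 0, 0]]
  ]
}}

```text
time: 8.1
tool_pos: [0.56, 0.2021, 0.0513]
tool_rot: [-0.521, 0.475, -0.477, 0.524]
contact_force: [-2.1, -1.0, 19.8]
gripper_width: 0.298
```

>>> {"op": "servo_tool", "data": {
  "rows": [
    [[3, -5, 0.5], [0, 0, -0.03]],
    [[5, -12, 0], [0, 0, -0.03]],
    [[5, -15, 0], [0, 0, -0.0325]],
    [[1, -15, 0], [0, 0, 0]],
    [[0, -15, 0], [0, 0, 0]],
    [[0, -10, 0], [0, 0, 0]],
    [[0, 0, 0], [0, 0, 0]]
  ]
}}

```text
time: 8.8
tool_pos: [0.5739, 0.1286, 0.0513]
tool_rot: [0.499, -0.499, 0.501, -0.501]
contact_force: [0.5, -2.3, 14.8]
gripper_width: 0.296
```

```bash
python3 - <<'E'
from h import *
s=monitor.sense(); print(s["time"],s["tool_pos"],s["contact_force"],s["gripper_width"])
c=viewer.capture("wrist"); cv2.imwrite("pics/w5.png",c["color"][...,::-1])
splines(c)
E
```

```text
8.8 [0.57387371 0.12861061 0.0513459 ] [ 0.53134022 -2.33640875 14.75055325] 0.2956223308575519
spline jig x,y 198.2 -8.9 world [581.5  89.2] size [28.  34.9] ang 89.7 [295. 345.]
spline jig x,y 298.6 102.6 world [470.  189.6] size [59.2 65.5] ang 88.1 [ 55. 156.]
```

View pics/w5.png

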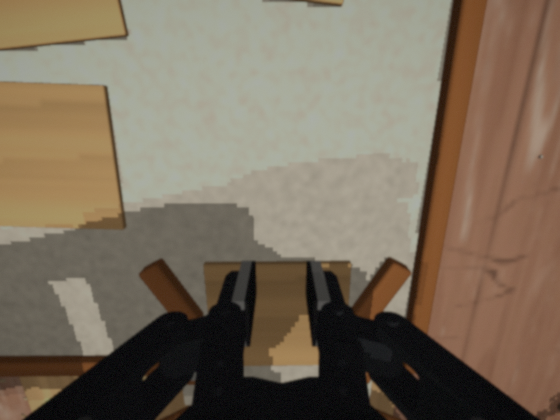

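>>> {"op": "servo_tool", "data": {
  "rows": [
    [[-0.5, -8, 0], [0, 0, 0]],
    [[-0.5, -15, 0], [0, 0, 0]],
    [[0, -15, 0], [0, 0, 0]],
    [[0, -15, 0], [0, 0, 0]],
    [[0, -12, 0], [0, 0, 0]],
    [[0, -8, 0], [0, 0, 0]],
    [[0, 0, 0], [0, 0, 0]]
  ]
}}

```text
time: 9.55
tool_pos: [0.5729, 0.0556, 0.0514]
tool_rot: [0.499, -0.499, 0.501, -0.501]
contact_force: [-0.1, -3.8, 16.6]
gripper_width: 0.297
```

```bash
cat >> h.py <<'E'
def rear(c):
    """rear edge of spline under the fingers: per column left/right of fingers, last wood row from the table side"""
    P=cloud(c);hsv=cv2.cvtColor(c["color"],cv2.COLOR_RGB2HSV); s=monitor.sense(); tx=s["tool_pos"][0]
    w=(hsv[...,0]<25)&(hsv[...,1]>75)
    out=[]
    for dx in (-.030,-.026,-.022,0,.022,.026,.030):
        a=ray(c,(0,0),.0515)
        K,T=c["K"],c["extrinsics"]
        for y in np.arange(s["tool_pos"][1]+.08,s["tool_pos"][1]-.06,-.0004):
            q=T[:3,:3].T@(np.array([tx+dx,y,.0515])-T[:3,3]); u=int(K[0,2]+K[0,0]*q[0]/-q[2]+.5); v=int(K[1,2]-K[1,1]*q[1]/-q[2]+.5)
            if 0<=u<560 and 0<=v<420 and w[v,u]: out.append((round(dx*1000),round(y*1000-O[1],1)));break
    print("rear edge jig x at dx:",out,"tcp",s["tool_pos"].round(4),s["contact_force"].round(1))
E
python3 - <<'E'
from h import *
c=viewer.capture("wrist"); cv2.imwrite("pics/w6.png",c["color"][...,::-1]);rear(c)
E
```

```text
rear edge jig x at dx: [(-30, np.float64(174.4)), (-26, np.float64(174.4)), (-22, np.float64(174.4)), (0, np.float64(174.8)), (22, np.float64(174.8)), (26, np.float64(174.8)), (30, np.float64(174.8))] tcp [0.5729 0.0558 0.0514] [-0.1 -3.3 15.5]
```

View pics/w6.png

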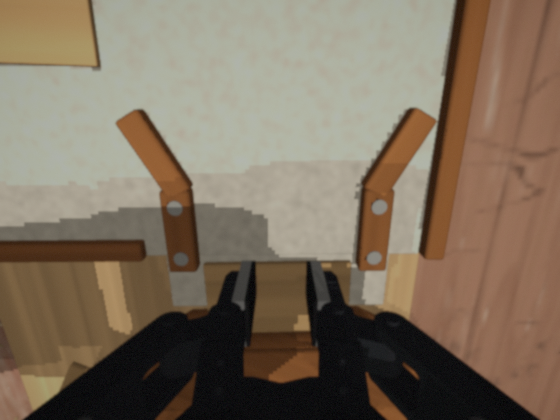

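>>> {"op": "servo_tool", "data": {
  "rows": [
    [[0, -5, 0], [0, 0, 0]],
    [[0, -5, 0], [0, 0, 0]],
    [[0, -4, 0], [0, 0, 0]],
    [[0, -2, 0], [0, 0, 0]],
    [[0, 0, 0], [0, 0, 0]]
  ]
}}

```text
time: 10.1
tool_pos: [0.573, 0.0408, 0.0514]
tool_rot: [-0.499, 0.499, -0.501, 0.501]
contact_force: [-0.6, 2.4, 16.0]
gripper_width: 0.299
```

```bash
python3 - <<'E'
from h import *
c=viewer.capture("wrist");rear(c)
E
```

```text
rear edge jig x at dx: [(-30, np.float64(159.4)), (-26, np.float64(159.4)), (-22, np.float64(159.4)), (0, np.float64(159.8)), (22, np.float64(159.8)), (26, np.float64(159.8)), (30, np.float64(160.2))] tcp [0.573  0.0408 0.0514] [ 0.   2.8 16.9]
```

>>> {"op": "servo_tool", "data": {
  "rows": [
    [[0, -1, 0], [0, 0, 0]],
    [[0, -1, 0], [0, 0, 0]],
    [[0, -1, 0], [0, 0, 0]],
    [[0, 0, 0], [0, 0, 0]]
  ]
}}

```text
time: 10.55
tool_pos: [0.5729, 0.0387, 0.0514]
tool_rot: [-0.499, 0.499, -0.501, 0.502]
contact_force: [0.2, 9.1, 16.2]
gripper_width: 0.301
```

```bash
python3 - <<'E'
from h import *
c=viewer.capture("wrist");rear(c)
E
```

```text
rear edge jig x at dx: [(-30, np.float64(157.7)), (-26, np.float64(157.7)), (-22, np.float64(157.7)), (0, np.float64(158.5)), (22, np.float64(158.1)), (26, np.float64(158.9)), (30, np.float64(158.9))] tcp [0.5729 0.0387 0.0514] [-0.8  8.8 17.1]
```

>>> {"op": "servo_tool", "data": {
  "rows": [
    [[0, -1, -0.5], [0, 0, 0]],
    [[0, -1, 0], [0, 0, 0]],
    [[0, 0, 0], [0, 0, 0]]
  ]
}}

```text
time: 10.9
tool_pos: [0.5731, 0.0373, 0.0514]
tool_rot: [-0.498, 0.499, -0.501, 0.502]
contact_force: [-0.9, 14.2, 22.2]
gripper_width: 0.296
```

```bash
python3 - <<'E'
from h import *
c=viewer.capture("wrist");rear(c)
E
```

```text
rear edge jig x at dx: [(-30, np.float64(157.5)), (-26, np.float64(157.5)), (-22, np.float64(157.5)), (0, np.float64(157.9)), (22, np.float64(158.7)), (26, np.float64(158.7)), (30, np.float64(158.7))] tcp [0.5731 0.0373 0.0514] [-1.1 14.4 22.5]
```

Spline 1 is home: the force rose to 14 N with the rear edge steady at jig x 158. Now I go to the knob.

>>> {"op": "servo_tool", "data": {
  "rows": [
    [[0, 0, 40], [0, 0, 0]],
    [[0, 0, 40], [0, 0, 0]],
    [[8, -40, 5], [0, 0, 0]],
    [[8, -40, 0], [0, 0, 0]],
    [[8, -40, 0], [0, 0, 0]],
    [[7, -40, 0], [0, 0, 0]],
    [[0, -39, 0], [0, 0, 0]],
    [[0, 0, 0], [0, 0, 0]]
  ],
  "grip": 0.65
}}

```text
time: 11.75
tool_pos: [0.602, -0.1677, 0.1337]
tool_rot: [0.499, -0.5, 0.501, -0.499]
contact_force: [-0.9, 0.1, -0.6]
gripper_width: 0.652
```

```bash
python3 - <<'E'
from h import *
s=monitor.sense(); print(s["tool_pos"])
c=viewer.capture("wrist");ring(c);rear(c); cv2.imwrite("pics/w7.png",c["color"][...,::-1])
c=viewer.capture("top");splines(c);cv2.imwrite("pics/t7.png",c["color"][...,::-1])
E
```

```text
[ 0.60195746 -0.16767714  0.13372257]
knob 1748 604.9062640162299 -162.2337291522062 ztop 0.10663053625749949 jig deg 211.2525519471751
rear edge jig x at dx: [(-30, np.float64(-67.3)), (-26, np.float64(-68.1)), (-22, np.float64(-67.3)), (0, np.float64(-94.9)), (22, np.float64(-53.3)), (26, np.float64(-44.5)), (30, np.float64(-37.7))] tcp [ 0.6019 -0.1655  0.1336] [-0.   0.6  0.8]
spline jig x,y 297.8 112.7 world [459.9 188.8] size [64.4 73.5] ang 179.7 [255. 225.]
spline jig x,y 375.8 103.1 world [469.5 266.8] size [66.6 75.9] ang 5.8 [231. 223.]
spline jig x,y 394.3 9.9 world [562.7 285.3] size [66.5 75.9] ang 174.0 [224. 192.]
```

>>> {"op": "servo_tool", "data": {
  "rows": [
    [[2.5, 4, -20], [0, 0, 0]],
    [[0, 0, -20], [0, 0, 0]],
    [[0, 0, -8], [0, 0, 0]],
    [[0, 0, 0], [0, 0, 0]]
  ]
}}

```text
time: 12.25
tool_pos: [0.6041, -0.1584, 0.085]
tool_rot: [0.501, -0.5, 0.499, -0.5]
contact_force: [-1.3, 0.1, 0.5]
gripper_width: 0.65
```

>>> {"op": "servo_tool", "data": {
  "rows": [
    [[0, 0, 0], [0, 0, 0]],
    [[0, 0, 0], [0, 0, 0]],
    [[0, 0, 0], [0, 0, 0]],
    [[0, 0, 0], [0, 0, 0]]
  ],
  "grip": 0,
  "newtons": 50
}}

```text
time: 12.65
tool_pos: [0.6047, -0.1594, 0.0873]
tool_rot: [-0.5, 0.5, -0.5, 0.5]
contact_force: [-4.8, 1.7, 6.2]
gripper_width: 0.325
```

>>> {"op": "servo_tool", "data": {
  "rows": [
    [[0, 0, 6], [0, 0, 0]],
    [[0, 0, 5], [0, 0, 0]],
    [[0, 0, 4], [0, 0, 0]],
    [[0, 0, 0], [0, 0, 0]]
  ]
}}

```text
time: 13.05
tool_pos: [0.6045, -0.1594, 0.1012]
tool_rot: [0.5, -0.5, 0.5, -0.5]
contact_force: [-1.0, -0.3, -7.8]
gripper_width: 0.331
```

>>> {"op": "servo_tool", "data": {
  "rows": [
    [[6.7, 4.6, 0], [0, 0, 0.131]],
    [[6.0, 5.4, 0], [0, 0, 0.131]],
    [[5.3, 6.1, 0], [0, 0, 0.131]],
    [[4.5, 6.8, 0], [0, 0, 0.131]],
    [[3.5, 7.3, 0], [0, 0, 0.131]],
    [[2.5, 7.7, 0], [0, 0, 0.131]],
    [[1.5, 8.0, 0], [0, 0, 0.131]],
    [[0.5, 8.1, 0], [0, 0, 0.131]]
  ]
}}

```text
time: 13.85
tool_pos: [0.6305, -0.1059, 0.0985]
tool_rot: [0.685, -0.185, 0.176, -0.682]
contact_force: [-23.7, -8.9, -7.1]
gripper_width: 0.327
```

>>> {"op": "servo_tool", "data": {
  "rows": [
    [[0, 0, -3], [0, 0, 0]],
    [[0, 0, -4], [0, 0, 0]],
    [[0, 0, -4], [0, 0, 0]],
    [[0, 0, -3], [0, 0, 0]],
    [[0, 0, 0], [0, 0, 0]]
  ]
}}

```text
time: 14.35
tool_pos: [0.6327, -0.108, 0.087]
tool_rot: [0.685, -0.184, 0.181, -0.681]
contact_force: [-17.7, -14.4, 7.3]
gripper_width: 0.334
```

>>> {"op": "servo_tool", "data": {
  "rows": [
    [[0, 0, 0], [0, 0, 0]],
    [[0, 0, 0], [0, 0, 0]],
    [[0, 0, 0], [0, 0, 0]],
    [[0, 0, 40], [0, 0, -0.1]],
    [[-20, 20, 40], [0, 0, -0.14]],
    [[-20, 40, 40], [0, 0, -0.14]],
    [[-15, 40, 10], [0, 0, -0.14]],
    [[0, 40, 0], [0, 0, -0.14]]
  ],
  "grip": 0.65
}}

```text
time: 15.15
tool_pos: [0.5832, 0.0292, 0.213]
tool_rot: [-0.585, 0.395, -0.397, 0.587]
contact_force: [1.6, 0.1, -1.1]
gripper_width: 0.652
```

>>> {"op": "servo_tool", "data": {
  "rows": [
    [[0, 30, 10], [0, 0, -0.14]],
    [[0, 20, 10], [0, 0, -0.14]],
    [[0, 0, 0], [0, 0, -0.107]],
    [[0, 0, 0], [0, 0, 0]]
  ]
}}

```text
time: 15.55
tool_pos: [0.5836, 0.0787, 0.2307]
tool_rot: [-0.5, 0.499, -0.5, 0.501]
contact_force: [0.6, -0.8, 0.0]
gripper_width: 0.651
```

```bash
python3 - <<'E'
from h import *
s=monitor.sense(); print(s["tool_pos"],s["time"])
c=viewer.capture("wrist");ring(c);splines(c); cv2.imwrite("pics/w8.png",c["color"][...,::-1])
E
```

```text
[0.58363914 0.07872737 0.23071608] 15.55
knob 576 634.5931030650529 -105.93846386504354 ztop 0.10634143564626547 jig deg 272.827261334755
spline jig x,y 298.5 110.6 world [462.  189.5] size [65.6 76.2] ang 177.9 [149.  72.]
```

View pics/w8.png

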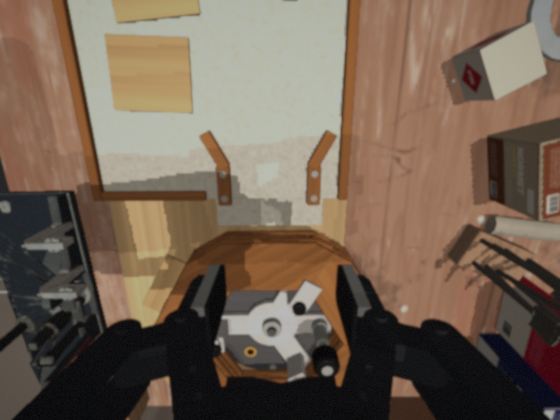

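Pin home at hole 2. Next is spline 2, the far one in the lane; I check it on the way.

>>> {"op": "servo_tool", "data": {
  "rows": [
    [[-5, 40, 0], [0, 0, 0]],
    [[-5, 40, 0], [0, 0, 0]],
    [[-5, 40, 0], [0, 0, 0]],
    [[0, 20, 0], [0, 0, 0]],
    [[0, 0, 0], [0, 0, 0]]
  ],
  "grip": 0.3
}}

```text
time: 16.1
tool_pos: [0.5682, 0.2197, 0.2299]
tool_rot: [-0.502, 0.498, -0.498, 0.502]
contact_force: [0.6, -0.3, 0.4]
gripper_width: 0.297
```

```bash
python3 - <<'E'
from h import *
s=monitor.sense(); print(s["tool_pos"],s["time"])
splines(viewer.capture("wrist"))
E
```

```text
[0.56816986 0.2197305  0.22993762] 16.1
spline jig x,y 284.0 112.1 world [460.5 175. ] size [37.5 75.6] ang 176.8 [177. 234.]
spline jig x,y 377.7 100.4 world [472.2 268.7] size [66.5 76. ] ang 5.5 [184. 137.]
spline jig x,y 396.1 7.5 world [565.1 287.1] size [66.1 76.1] ang 173.7 [277. 121.]
```

>>> {"op": "servo_tool", "data": {
  "rows": [
    [[0, 40, -20], [0, 0, -0.108]],
    [[0, 40, -40], [0, 0, 0]],
    [[0, 16, -40], [0, 0, 0]],
    [[0, 0, -40], [0, 0, 0]],
    [[0, 0, -25], [0, 0, 0]],
    [[0, 0, -8], [0, 0, 0]],
    [[0, 0, 0], [0, 0, 0]]
  ]
}}

```text
time: 16.85
tool_pos: [0.5686, 0.308, 0.0614]
tool_rot: [-0.473, 0.526, -0.526, 0.472]
contact_force: [0.3, 0.1, 0.7]
gripper_width: 0.3
```

>>> {"op": "servo_tool", "data": {
  "rows": [
    [[0, 0, -2], [0, 0, 0]],
    [[0, 0, -2], [0, 0, 0]],
    [[0, 0, 0], [0, 0, 0]]
  ]
}}

```text
time: 17.15
tool_pos: [0.5689, 0.3092, 0.0588]
tool_rot: [0.472, -0.526, 0.526, -0.473]
contact_force: [0.7, 0.3, -0.2]
gripper_width: 0.298
```

>>> {"op": "servo_tool", "data": {
  "rows": [
    [[-1, 5, -3], [0, 0, 0]],
    [[0, 0, -3], [0, 0, 0]],
    [[0, 0, -1], [0, 0, 0]],
    [[0, 0, 0], [0, 0, 0]]
  ]
}}

```text
time: 17.55
tool_pos: [0.5678, 0.3147, 0.0514]
tool_rot: [0.472, -0.526, 0.526, -0.473]
contact_force: [-0.2, 0.7, 5.2]
gripper_width: 0.301
```

>>> {"op": "servo_tool", "data": {
  "rows": [
    [[0, 0, -1.5], [0, 0, 0]],
    [[0, 0, 0], [0, 0, 0]]
  ]
}}

```text
time: 17.75
tool_pos: [0.5687, 0.315, 0.0514]
tool_rot: [0.471, -0.526, 0.526, -0.474]
contact_force: [-0.8, 0.7, 13.7]
gripper_width: 0.304
```

>>> {"op": "servo_tool", "data": {
  "rows": [
    [[0, 0, -1.5], [0, 0, 0]],
    [[0, 0, 0], [0, 0, 0]]
  ]
}}

```text
time: 17.95
tool_pos: [0.5695, 0.3153, 0.0513]
tool_rot: [0.471, -0.525, 0.526, -0.475]
contact_force: [-2.0, -0.6, 24.0]
gripper_width: 0.298
```

>>> {"op": "servo_tool", "data": {
  "rows": [
    [[1, -6, 0.8], [0, 0, 0.03]],
    [[1, -14, 0], [0, 0, 0.04]],
    [[1, -20, 0], [0, 0, 0.038]],
    [[1, -20, 0], [0, 0, 0]],
    [[0, -20, 0], [0, 0, 0]],
    [[0, -20, 0], [0, 0, 0]],
    [[0, -20, 0], [0, 0, 0]],
    [[0, -15, 0], [0, 0, 0]]
  ]
}}

```text
time: 18.75
tool_pos: [0.5736, 0.1792, 0.0513]
tool_rot: [-0.498, 0.499, -0.501, 0.502]
contact_force: [-0.3, 3.1, 19.3]
gripper_width: 0.302
```

>>> {"op": "servo_tool", "data": {
  "rows": [
    [[0, -20, 0], [0, 0, 0]],
    [[0, -15, 0], [0, 0, 0]],
    [[0, -10, 0], [0, 0, 0]],
    [[0, 0, 0], [0, 0, 0]]
  ]
}}

```text
time: 19.15
tool_pos: [0.5734, 0.1334, 0.0513]
tool_rot: [-0.499, 0.499, -0.501, 0.501]
contact_force: [-2.6, -4.7, 23.3]
gripper_width: 0.297
```

```bash
python3 - <<'E'
from h import *
c=viewer.capture("wrist");rear(c);cv2.imwrite("pics/w9.png",c["color"][...,::-1])
hsv=cv2.cvtColor(c["color"],cv2.COLOR_RGB2HSV);w=(hsv[...,0]<25)&(hsv[...,1]>75)
for v in (268,275): 
    u=np.nonzero(w[v])[0]; g=np.split(u,np.nonzero(np.diff(u)>3)[0]+1); print(v,[(q[0],q[-1],ray(c,[(q[0],v),(q[-1],v)],.0515)[:,0].round(4)) for q in g if len(q)>5])
E
```

```text
rear edge jig x at dx: [(-30, np.float64(249.9)), (-26, np.float64(249.9)), (-22, np.float64(249.9)), (0, np.float64(249.9)), (22, np.float64(249.1)), (26, np.float64(249.9)), (30, np.float64(249.5))] tcp [0.5734 0.1337 0.0513] [-2.9 -4.  22.8]
268 [(np.int64(160), np.int64(165), array([0.5129, 0.5154])), (np.int64(207), np.int64(239), array([0.5367, 0.553 ])), (np.int64(254), np.int64(307), array([0.5606, 0.5876])), (np.int64(323), np.int64(352), array([0.5957, 0.6105])), (np.int64(386), np.int64(394), array([0.6279, 0.632 ])), (np.int64(415), np.int64(559), array([0.6427, 0.7166]))]
275 [(np.int64(147), np.int64(170), array([0.5058, 0.5175])), (np.int64(207), np.int64(227), array([0.5364, 0.5467])), (np.int64(253), np.int64(307), array([0.56  , 0.5877])), (np.int64(334), np.int64(353), array([0.6016, 0.6113])), (np.int64(381), np.int64(405), array([0.6257, 0.6381])), (np.int64(414), np.int64(559), array([0.6428, 0.7178]))]
```

>>> {"op": "servo_tool", "data": {
  "rows": [
    [[-0.5, -8, 0.7], [0, 0, 0]],
    [[0, -15, 0], [0, 0, 0]],
    [[0, -15, 0], [0, 0, 0]],
    [[0, -15, 0], [0, 0, 0]],
    [[0, -12, 0], [0, 0, 0]],
    [[0, -8, 0], [0, 0, 0]],
    [[0, -5, 0], [0, 0, 0]],
    [[0, -5, 0], [0, 0, 0]]
  ]
}}

```text
time: 20.0
tool_pos: [0.5728, 0.0516, 0.0514]
tool_rot: [-0.499, 0.499, -0.501, 0.502]
contact_force: [0.9, 5.0, 15.9]
gripper_width: 0.303
```

>>> {"op": "servo_tool", "data": {
  "rows": [
    [[0, -3, 0], [0, 0, 0]],
    [[0, -3, 0], [0, 0, 0]],
    [[0, -2, 0], [0, 0, 0]],
    [[0, 0, 0], [0, 0, 0]]
  ]
}}

```text
time: 20.4
tool_pos: [0.5728, 0.0436, 0.0514]
tool_rot: [-0.499, 0.499, -0.501, 0.502]
contact_force: [-0.8, 3.9, 17.0]
gripper_width: 0.302
```

```bash
python3 - <<'E'
from h import *
c=viewer.capture("wrist");rear(c)
E
```

```text
rear edge jig x at dx: [(-30, np.float64(159.8)), (-26, np.float64(159.8)), (-22, np.float64(159.8)), (0, np.float64(159.8)), (22, np.float64(159.8)), (26, np.float64(160.2)), (30, np.float64(160.2))] tcp [0.5728 0.0436 0.0514] [-0.6  4.2 16.4]
```

>>> {"op": "servo_tool", "data": {
  "rows": [
    [[0, -1.5, 0], [0, 0, 0]],
    [[0, -1.5, -0.3], [0, 0, 0]],
    [[0, -1.5, -0.2], [0, 0, 0]],
    [[0, 0, 0], [0, 0, 0]]
  ]
}}

```text
time: 20.85
tool_pos: [0.573, 0.0405, 0.0514]
tool_rot: [-0.498, 0.499, -0.5, 0.502]
contact_force: [-1.3, 13.6, 21.5]
gripper_width: 0.302
```

```bash
python3 - <<'E'
from h import *
c=viewer.capture("wrist");rear(c)
E
```

```text
rear edge jig x at dx: [(-30, np.float64(157.9)), (-26, np.float64(157.9)), (-22, np.float64(157.9)), (0, np.float64(158.3)), (22, np.float64(158.3)), (26, np.float64(158.3)), (30, np.float64(158.3))] tcp [0.5729 0.0405 0.0513] [-1.3 13.5 22.9]
```

>>> {"op": "servo_tool", "data": {
  "rows": [
    [[0, 0, 40], [0, 0, 0]],
    [[0, 0, 40], [0, 0, 0]],
    [[12, -35, 5], [0, 0, 0]],
    [[15, -40, 0], [0, 0, 0]],
    [[17, -40, 0], [0, 0, 0]],
    [[17, -30, 0], [0, 0, 0]],
    [[0, 0, 0], [0, 0, 0]]
  ],
  "grip": 0.65
}}

```text
time: 21.6
tool_pos: [0.6332, -0.1098, 0.1337]
tool_rot: [0.5, -0.5, 0.501, -0.5]
contact_force: [-0.1, 0.8, 0.6]
gripper_width: 0.65
```

```bash
python3 - <<'E'
from h import *
c=viewer.capture("wrist");ring(c);print(monitor.sense()["tool_pos"])
splines(viewer.capture("top"))
E
```

```text
knob 1743 634.8365800257325 -108.12026800943589 ztop 0.10657987181991481 jig deg 270.80983841766607
[ 0.63223371 -0.10783263  0.13343309]
spline jig x,y 297.9 112.7 world [459.9 188.9] size [64.4 73.5] ang 179.7 [256. 225.]
spline jig x,y 376.1 103.1 world [469.5 267.1] size [67.6 73.8] ang 0.1 [230. 222.]
```

>>> {"op": "servo_tool", "data": {
  "rows": [
    [[2, 0.5, -20], [0, 0, 0]],
    [[0, 0, -20], [0, 0, 0]],
    [[0, 0, -8], [0, 0, 0]],
    [[0, 0, 0], [0, 0, 0]]
  ]
}}

```text
time: 22.1
tool_pos: [0.6331, -0.1047, 0.085]
tool_rot: [0.501, -0.5, 0.499, -0.5]
contact_force: [0.6, 0.7, -0.7]
gripper_width: 0.648
```

>>> {"op": "servo_tool", "data": {
  "rows": [
    [[0, 0, 0], [0, 0, 0]],
    [[0, 0, 0], [0, 0, 0]],
    [[0, 0, 0], [0, 0, 0]],
    [[0, 0, 0], [0, 0, 0]]
  ],
  "grip": 0
}}

```text
time: 22.5
tool_pos: [0.6343, -0.1057, 0.0872]
tool_rot: [-0.5, 0.499, -0.5, 0.501]
contact_force: [-3.4, 1.5, 6.7]
gripper_width: 0.329
```

>>> {"op": "servo_tool", "data": {
  "rows": [
    [[0, 0, 6], [0, 0, 0]],
    [[0, 0, 5], [0, 0, 0]],
    [[0, 0, 4], [0, 0, 0]],
    [[0, 0, 0], [0, 0, 0]]
  ]
}}

```text
time: 22.9
tool_pos: [0.6341, -0.1057, 0.1012]
tool_rot: [-0.5, 0.5, -0.5, 0.501]
contact_force: [3.6, 2.1, -8.2]
gripper_width: 0.329
```

>>> {"op": "servo_tool", "data": {
  "rows": [
    [[-0.9, 7.9, 0], [0, 0, 0.131]],
    [[-2.0, 7.8, 0], [0, 0, 0.131]],
    [[-3.0, 7.5, 0], [0, 0, 0.131]],
    [[-4.0, 7.0, 0], [0, 0, 0.131]],
    [[-4.9, 6.5, 0], [0, 0, 0.131]],
    [[-5.7, 5.9, 0], [0, 0, 0.131]],
    [[-6.4, 5.1, 0], [0, 0, 0.131]],
    [[-7.0, 4.3, 0], [0, 0, 0.131]]
  ]
}}

```text
time: 23.7
tool_pos: [0.5981, -0.0544, 0.0999]
tool_rot: [0.684, -0.182, 0.179, -0.683]
contact_force: [-5.9, -9.7, -7.0]
gripper_width: 0.328
```

>>> {"op": "servo_tool", "data": {
  "rows": [
    [[0, 0, -3], [0, 0, 0]],
    [[0, 0, -4], [0, 0, 0]],
    [[0, 0, -4], [0, 0, 0]],
    [[0, 0, -3], [0, 0, 0]],
    [[0, 0, 0], [0, 0, 0]]
  ]
}}

```text
time: 24.2
tool_pos: [0.5989, -0.0548, 0.0872]
tool_rot: [0.684, -0.183, 0.181, -0.683]
contact_force: [-8.1, -5.9, 4.8]
gripper_width: 0.332
```

>>> {"op": "servo_tool", "data": {
  "rows": [
    [[0, 0, 0], [0, 0, 0]],
    [[0, 0, 0], [0, 0, 0]],
    [[0, 0, 0], [0, 0, 0]],
    [[0, 0, 40], [0, 0, -0.1]],
    [[-5, 20, 40], [0, 0, -0.14]],
    [[-10, 40, 40], [0, 0, -0.14]],
    [[-10, 40, 20], [0, 0, -0.14]],
    [[-5, 40, 0], [0, 0, -0.14]]
  ],
  "grip": 0.65
}}

```text
time: 25.0
tool_pos: [0.572, 0.0824, 0.2253]
tool_rot: [-0.585, 0.394, -0.397, 0.587]
contact_force: [0.7, -0.4, -0.1]
gripper_width: 0.649
```

>>> {"op": "servo_tool", "data": {
  "rows": [
    [[-10, 20, 0], [0, 0, -0.14]],
    [[-10, 0, 0], [0, 0, -0.14]],
    [[0, 0, 0], [0, 0, -0.108]],
    [[0, 0, 0], [0, 0, 0]]
  ]
}}

```text
time: 25.4
tool_pos: [0.5513, 0.1014, 0.222]
tool_rot: [-0.5, 0.5, -0.5, 0.5]
contact_force: [-0.4, -0.5, 0.4]
gripper_width: 0.65
```

```bash
python3 - <<'E'
from h import *
s=monitor.sense(); print(s["tool_pos"],s["time"])
c=viewer.capture("wrist");ring(c);splines(c); cv2.imwrite("pics/w10.png",c["color"][...,::-1])
E
```

```text
[0.55125515 0.10137955 0.22197078] 25.4
knob 666 603.373281406796 -54.55757262508541 ztop 0.1064110607246273 jig deg 330.5229348450825
spline jig x,y 298.7 110.8 world [461.8 189.7] size [65.4 75.8] ang 177.9 [184.  98.]
spline jig x,y 362.8 99.3 world [473.3 253.8] size [37.9 76.2] ang 4.3 [188.  21.]
```

View pics/w10.png

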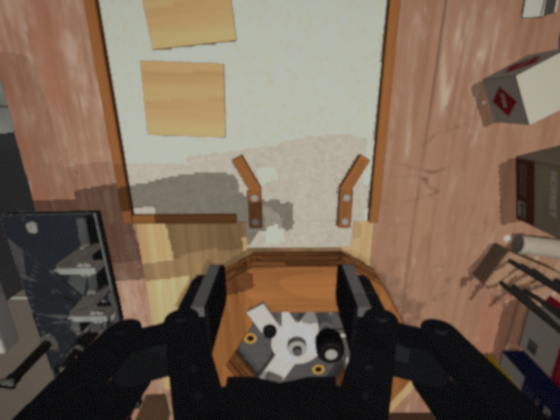

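>>> {"op": "servo_tool", "data": {
  "rows": [
    [[-30, 35, 0], [0, 0, -0.037]],
    [[-30, 40, -20], [0, 0, 0]],
    [[-29, 36, -40], [0, 0, 0]],
    [[0, 0, -40], [0, 0, 0]],
    [[0, 0, -40], [0, 0, 0]],
    [[0, 0, -18], [0, 0, 0]],
    [[0, 0, 0], [0, 0, 0]]
  ],
  "grip": 0.3
}}

```text
time: 26.15
tool_pos: [0.4686, 0.2022, 0.0702]
tool_rot: [-0.493, 0.509, -0.507, 0.49]
contact_force: [-0.0, 0.0, 0.2]
gripper_width: 0.303
```

>>> {"op": "servo_tool", "data": {
  "rows": [
    [[0, 0, -3], [0, 0, 0]],
    [[0, 0, 0], [0, 0, 0]]
  ]
}}

```text
time: 26.35
tool_pos: [0.4705, 0.2027, 0.0704]
tool_rot: [0.491, -0.508, 0.509, -0.492]
contact_force: [0.5, -0.7, 0.1]
gripper_width: 0.296
```

>>> {"op": "servo_tool", "data": {
  "rows": [
    [[-7.5, 9, -8], [0, 0, 0]],
    [[0, 0, -6], [0, 0, 0]],
    [[0, 0, -4], [0, 0, 0]],
    [[0, 0, 0], [0, 0, 0]]
  ]
}}

```text
time: 26.75
tool_pos: [0.4625, 0.2119, 0.0515]
tool_rot: [0.491, -0.509, 0.509, -0.491]
contact_force: [0.9, 0.2, -0.1]
gripper_width: 0.296
```

>>> {"op": "servo_tool", "data": {
  "rows": [
    [[0, 0, -1.5], [0, 0, 0]],
    [[0, 0, -1], [0, 0, 0]],
    [[0, 0, 0], [0, 0, 0]]
  ]
}}

```text
time: 27.05
tool_pos: [0.4642, 0.2124, 0.0513]
tool_rot: [0.489, -0.508, 0.509, -0.493]
contact_force: [-3.9, -0.5, 29.9]
gripper_width: 0.3
```

>>> {"op": "servo_tool", "data": {
  "rows": [
    [[0, 0, 1], [0, 0, 0]],
    [[8, 0, 0], [0, 0, 0.02]],
    [[15, 0, 0], [0, 0, 0.017]],
    [[18, 0, 0], [0, 0, 0]],
    [[18, 0, 0], [0, 0, 0]],
    [[18, 0, 0], [0, 0, 0]],
    [[15, 0, 0], [0, 0, 0]],
    [[10, 0, 0], [0, 0, 0]]
  ]
}}

```text
time: 27.85
tool_pos: [0.5662, 0.2119, 0.0514]
tool_rot: [-0.499, 0.499, -0.5, 0.501]
contact_force: [-3.3, 0.2, 15.8]
gripper_width: 0.297
```

>>> {"op": "servo_tool", "data": {
  "rows": [
    [[8, 0, 0], [0, 0, 0]],
    [[0, 0, 0], [0, 0, 0]]
  ]
}}

```text
time: 28.05
tool_pos: [0.5746, 0.2119, 0.0514]
tool_rot: [-0.499, 0.499, -0.5, 0.502]
contact_force: [2.2, 0.2, 11.7]
gripper_width: 0.301
```

```bash
cat >> h.py <<'E'
def sides(c,dy):
    """x of the left/right edges of the pressed spline at TCP y+dy"""
    hsv=cv2.cvtColor(c["color"],cv2.COLOR_RGB2HSV);w=((hsv[...,0]<25)&(hsv[...,1]>75)); t=monitor.sense()["tool_pos"];K,T=c["K"],c["extrinsics"]
    r=[]
    for x in np.arange(t[0]-.06,t[0]+.06,.0004):
        q=T[:3,:3].T@(np.array([x,t[1]+dy,.0515])-T[:3,3]); u=int(K[0,2]+K[0,0]*q[0]/-q[2]+.5); v=int(K[1,2]-K[1,1]*q[1]/-q[2]+.5)
        r.append(w[v,u])
    x=np.arange(t[0]-.06,t[0]+.06,.0004)[np.array(r)]; print("sides",dy,x.min().round(4),x.max().round(4),"mid",((x.min()+x.max())/2).round(4))
E
python3 - <<'E'
from h import *
c=viewer.capture("wrist");rear(c);sides(c,.005);sides(c,0);cv2.imwrite("pics/w11.png",c["color"][...,::-1]);splines(c)
E
```

```text
rear edge jig x at dx: [(-30, np.float64(333.3)), (-26, np.float64(333.3)), (-22, np.float64(333.3)), (0, np.float64(333.3)), (22, np.float64(333.3)), (26, np.float64(333.3)), (30, np.float64(333.3))] tcp [0.5744 0.2119 0.0514] [ 2.5  0.4 12.7]
sides 0.005 0.5368 0.612 mid 0.5744
sides 0 0.5368 0.6116 mid 0.5742
spline jig x,y 281.4 -11.0 world [583.6 172.4] size [24.2 31.1] ang 92.2 [297. 344.]
spline jig x,y 378.3 100.3 world [472.3 269.3] size [65.7 75.3] ang 5.5 [ 67. 165.]
```

>>> {"op": "servo_tool", "data": {
  "rows": [
    [[0, 0, 6], [0, 0, 0]],
    [[0, 7, 0], [0, 0, 0]],
    [[0, 0, 0], [0, 0, 0]],
    [[0, 0, -4], [0, 0, 0]],
    [[0, 0, -2], [0, 0, 0]],
    [[0, 0, -0.3], [0, 0, 0]]
  ]
}}

```text
time: 28.7
tool_pos: [0.5735, 0.2191, 0.0513]
tool_rot: [-0.499, 0.499, -0.5, 0.501]
contact_force: [-2.3, 0.2, 22.0]
gripper_width: 0.302
```

>>> {"op": "servo_tool", "data": {
  "rows": [
    [[0, -6, 0], [0, 0, 0]],
    [[-0.5, -14, 0], [0, 0, 0]],
    [[-1, -18, 0], [0, 0, 0]],
    [[0, -18, 0], [0, 0, 0]],
    [[0, -18, 0], [0, 0, 0]],
    [[0, -15, 0], [0, 0, 0]],
    [[0, -7, 0], [0, 0, 0]],
    [[0, 0, 0], [0, 0, 0]]
  ]
}}

```text
time: 29.5
tool_pos: [0.5722, 0.1218, 0.0513]
tool_rot: [-0.499, 0.499, -0.501, 0.501]
contact_force: [-1.7, -3.7, 19.4]
gripper_width: 0.303
```

```bash
python3 - <<'E'
from h import *
c=viewer.capture("wrist");rear(c);sides(c,.002)
E
```

```text
rear edge jig x at dx: [(-30, np.float64(236.5)), (-26, np.float64(236.5)), (-22, np.float64(236.5)), (0, np.float64(236.5)), (22, np.float64(187.7)), (26, np.float64(236.1)), (30, np.float64(236.1))] tcp [0.5722 0.1219 0.0513] [-1.3 -4.  20. ]
sides 0.002 0.5122 0.6318 mid 0.572
```

>>> {"op": "servo_tool", "data": {
  "rows": [
    [[0, -8, 0], [0, 0, 0]],
    [[0, -15, 0], [0, 0, 0]],
    [[0, -15, 0], [0, 0, 0]],
    [[0, -13, 0], [0, 0, 0]],
    [[0, -10, 0], [0, 0, 0]],
    [[0, -7, 0], [0, 0, 0]],
    [[0, -4, 0], [0, 0, 0]],
    [[0, -3, 0], [0, 0, 0]]
  ]
}}

```text
time: 30.35
tool_pos: [0.5725, 0.048, 0.0513]
tool_rot: [-0.499, 0.499, -0.501, 0.502]
contact_force: [0.4, 5.9, 18.3]
gripper_width: 0.301
```

>>> {"op": "servo_tool", "data": {
  "rows": [
    [[0, -1.5, 0], [0, 0, 0]],
    [[0, -1.5, 0], [0, 0, 0]],
    [[0, -1.5, 0], [0, 0, 0]],
    [[0, -1, 0], [0, 0, 0]],
    [[0, 0, 0], [0, 0, 0]]
  ]
}}

```text
time: 30.85
tool_pos: [0.5725, 0.0436, 0.0513]
tool_rot: [-0.499, 0.499, -0.5, 0.502]
contact_force: [-0.6, 11.6, 18.5]
gripper_width: 0.301
```

```bash
python3 - <<'E'
from h import *
c=viewer.capture("wrist");rear(c)
E
```

```text
rear edge jig x at dx: [(-30, np.float64(158.2)), (-26, np.float64(158.2)), (-22, np.float64(158.2)), (0, np.float64(158.6)), (22, np.float64(109.4)), (26, np.float64(158.6)), (30, np.float64(158.6))] tcp [0.5725 0.0436 0.0513] [ 0.4 11.8 18.4]
```

>>> {"op": "servo_tool", "data": {
  "rows": [
    [[0, -1, -0.3], [0, 0, 0]],
    [[0, -1, 0], [0, 0, 0]],
    [[0, 0, 0], [0, 0, 0]]
  ]
}}

```text
time: 31.2
tool_pos: [0.5726, 0.0422, 0.0513]
tool_rot: [-0.498, 0.499, -0.5, 0.502]
contact_force: [-2.1, 17.2, 22.2]
gripper_width: 0.303
```

```bash
python3 - <<'E'
from h import *
c=viewer.capture("wrist");rear(c)
E
```

```text
rear edge jig x at dx: [(-30, np.float64(158.0)), (-26, np.float64(158.0)), (-22, np.float64(158.4)), (0, np.float64(158.4)), (22, np.float64(158.4)), (26, np.float64(158.4)), (30, np.float64(158.4))] tcp [0.5725 0.0422 0.0513] [-1.  16.5 22.3]
```

>>> {"op": "servo_tool", "data": {
  "rows": [
    [[0, 0, 40], [0, 0, 0]],
    [[0, 0, 40], [0, 0, 0]],
    [[10, -30, 5], [0, 0, 0]],
    [[11, -35, 0], [0, 0, 0]],
    [[10, -28, 0], [0, 0, 0]],
    [[0, 0, 0], [0, 0, 0]]
  ],
  "grip": 0.65
}}

```text
time: 31.85
tool_pos: [0.6023, -0.0558, 0.1338]
tool_rot: [0.5, -0.5, 0.5, -0.5]
contact_force: [-1.0, -0.2, 0.0]
gripper_width: 0.653
```

```bash
python3 - <<'E'
from h import *
c=viewer.capture("wrist");ring(c);print(monitor.sense()["tool_pos"])
splines(viewer.capture("top"))
E
```

```text
knob 1910 603.0758161925119 -54.406680515298 ztop 0.10679584948073857 jig deg 330.8282846689368
[ 0.60168853 -0.05417602  0.13358135]
spline jig x,y 375.8 103.3 world [469.3 266.8] size [66.6 75.6] ang 5.8 [229. 222.]
```

>>> {"op": "servo_tool", "data": {
  "rows": [
    [[1, -2.5, -20], [0, 0, 0]],
    [[0, 0, -20], [0, 0, 0]],
    [[0, 0, -8], [0, 0, 0]],
    [[0, 0, 0], [0, 0, 0]]
  ]
}}

```text
time: 32.35
tool_pos: [0.6019, -0.0544, 0.0852]
tool_rot: [0.501, -0.5, 0.499, -0.5]
contact_force: [1.3, -0.0, 1.0]
gripper_width: 0.651
```

>>> {"op": "servo_tool", "data": {
  "rows": [
    [[0, 0, 0], [0, 0, 0]],
    [[0, 0, 0], [0, 0, 0]],
    [[0, 0, 0], [0, 0, 0]],
    [[0, 0, 0], [0, 0, 0]]
  ],
  "grip": 0
}}

```text
time: 32.75
tool_pos: [0.603, -0.0553, 0.0876]
tool_rot: [-0.5, 0.499, -0.5, 0.501]
contact_force: [-2.5, 1.0, 5.5]
gripper_width: 0.334
```

>>> {"op": "servo_tool", "data": {
  "rows": [
    [[0, 0, 6], [0, 0, 0]],
    [[0, 0, 5], [0, 0, 0]],
    [[0, 0, 4], [0, 0, 0]],
    [[0, 0, 0], [0, 0, 0]]
  ]
}}

```text
time: 33.15
tool_pos: [0.6027, -0.0553, 0.1016]
tool_rot: [-0.5, 0.5, -0.5, 0.5]
contact_force: [0.4, 2.0, -7.5]
gripper_width: 0.329
```

>>> {"op": "servo_tool", "data": {
  "rows": [
    [[-7.3, 3.5, 0], [0, 0, 0.131]],
    [[-7.7, 2.5, 0], [0, 0, 0.131]],
    [[-8.0, 1.5, 0], [0, 0, 0.131]],
    [[-8.1, 0.4, 0], [0, 0, 0.131]],
    [[-8.1, -0.6, 0], [0, 0, 0.131]],
    [[-7.9, -1.7, 0], [0, 0, 0.131]],
    [[-7.6, -2.7, 0], [0, 0, 0.131]],
    [[-7.2, -3.7, 0], [0, 0, 0.131]]
  ]
}}

```text
time: 33.95
tool_pos: [0.5392, -0.0565, 0.1006]
tool_rot: [0.684, -0.182, 0.179, -0.683]
contact_force: [-4.4, -4.9, -7.2]
gripper_width: 0.326
```

>>> {"op": "servo_tool", "data": {
  "rows": [
    [[0, 0, -3], [0, 0, 0]],
    [[0, 0, -4], [0, 0, 0]],
    [[0, 0, -4], [0, 0, 0]],
    [[0, 0, -3], [0, 0, 0]],
    [[0, 0, 0], [0, 0, 0]]
  ]
}}

```text
time: 34.45
tool_pos: [0.5398, -0.0563, 0.0876]
tool_rot: [0.683, -0.183, 0.182, -0.683]
contact_force: [-9.0, -1.6, 4.8]
gripper_width: 0.332
```

>>> {"op": "servo_tool", "data": {
  "rows": [
    [[0, 0, 0], [0, 0, 0]],
    [[0, 0, 0], [0, 0, 0]],
    [[0, 0, 0], [0, 0, 0]],
    [[0, 0, 40], [0, 0, -0.1]],
    [[0, 20, 40], [0, 0, -0.14]],
    [[0, 40, 40], [0, 0, -0.14]],
    [[0, 40, 15], [0, 0, -0.14]],
    [[0, 40, 0], [0, 0, -0.14]]
  ],
  "grip": 0.65
}}

```text
time: 35.25
tool_pos: [0.5421, 0.0806, 0.2207]
tool_rot: [-0.585, 0.394, -0.397, 0.587]
contact_force: [0.5, 1.0, -1.0]
gripper_width: 0.649
```

>>> {"op": "servo_tool", "data": {
  "rows": [
    [[-5, 35, 0], [0, 0, -0.14]],
    [[-5, 10, 0], [0, 0, -0.14]],
    [[0, 0, 0], [0, 0, -0.108]],
    [[0, 0, 0], [0, 0, 0]]
  ]
}}

```text
time: 35.65
tool_pos: [0.5309, 0.1247, 0.2179]
tool_rot: [-0.5, 0.5, -0.5, 0.5]
contact_force: [-0.4, 0.6, -0.5]
gripper_width: 0.646
```

```bash
python3 - <<'E'
from h import *
s=monitor.sense(); print(s["tool_pos"],s["time"])
c=viewer.capture("wrist");ring(c);splines(c); cv2.imwrite("pics/w12.png",c["color"][...,::-1])
E
```

```text
[0.53092203 0.12466905 0.21787053] 35.65
knob 617 542.4279543648588 -53.22861879821186 ztop 0.10631759662829643 jig deg 28.41317221287631
spline jig x,y 374.4 100.5 world [472.1 265.4] size [59.7 75.8] ang 5.4 [210.  36.]
```

View pics/w12.png

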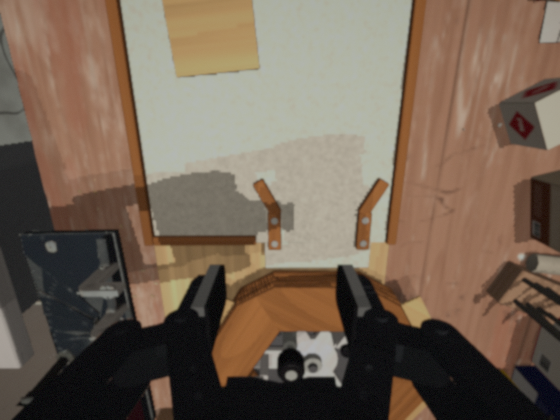

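>>> {"op": "servo_tool", "data": {
  "rows": [
    [[-20, 40, 0], [0, 0, 0.096]],
    [[-20, 40, 0], [0, 0, 0]],
    [[-21, 40, -20], [0, 0, 0]],
    [[0, 40, -35], [0, 0, 0]],
    [[0, 10, -35], [0, 0, 0]],
    [[0, 0, -35], [0, 0, 0]],
    [[0, 0, -25], [0, 0, 0]],
    [[0, 0, 0], [0, 0, 0]]
  ],
  "grip": 0.3
}}

```text
time: 36.5
tool_pos: [0.4685, 0.2908, 0.0669]
tool_rot: [0.526, -0.475, 0.474, -0.523]
contact_force: [-1.0, 0.7, 0.1]
gripper_width: 0.297
```

```bash
python3 - <<'E'
from h import *
s=monitor.sense(); print(s["tool_pos"],s["time"])
splines(viewer.capture("top"))
E
```

```text
[0.46847109 0.29076941 0.06688855] 36.5
```

>>> {"op": "servo_tool", "data": {
  "rows": [
    [[1, 4, -8], [0, 0, 0]],
    [[0, 0, -5], [0, 0, 0]],
    [[0, 0, -2], [0, 0, 0]],
    [[0, 0, 0], [0, 0, 0]]
  ]
}}

```text
time: 36.95
tool_pos: [0.471, 0.2958, 0.055]
tool_rot: [-0.524, 0.475, -0.475, 0.524]
contact_force: [0.1, -0.2, 0.1]
gripper_width: 0.302
```

>>> {"op": "servo_tool", "data": {
  "rows": [
    [[0, 0, -1.5], [0, 0, 0]],
    [[0, 0, 0], [0, 0, 0]]
  ]
}}

```text
time: 37.15
tool_pos: [0.4709, 0.2958, 0.0534]
tool_rot: [-0.524, 0.475, -0.475, 0.524]
contact_force: [0.5, -0.4, 0.8]
gripper_width: 0.302
```

>>> {"op": "servo_tool", "data": {
  "rows": [
    [[0, 0, -0.8], [0, 0, 0]],
    [[0, 0, 0], [0, 0, 0]]
  ]
}}

```text
time: 37.35
tool_pos: [0.4709, 0.2958, 0.0524]
tool_rot: [-0.524, 0.475, -0.475, 0.524]
contact_force: [0.2, -0.7, 0.1]
gripper_width: 0.301
```

```bash
python3 - <<'E'
from h import *
c=viewer.capture("wrist");rear(c);cv2.imwrite("pics/w13.png",c["color"][...,::-1])
E
```

```text
rear edge jig x at dx: [(-30, np.float64(484.8)), (-26, np.float64(484.8)), (-22, np.float64(484.8)), (0, np.float64(484.8)), (22, np.float64(484.8)), (26, np.float64(484.8)), (30, np.float64(484.8))] tcp [0.4709 0.2958 0.0524] [-0.3 -0.4  0.3]
```

>>> {"op": "servo_tool", "data": {
  "rows": [
    [[0, 0, -1.5], [0, 0, 0]],
    [[0, 0, -0.7], [0, 0, 0]],
    [[0, 0, 0], [0, 0, 0]]
  ]
}}

```text
time: 37.7
tool_pos: [0.4717, 0.2963, 0.0514]
tool_rot: [-0.523, 0.475, -0.475, 0.525]
contact_force: [-1.7, -1.5, 12.0]
gripper_width: 0.302
```

```bash
python3 - <<'E'
from h import *
c=viewer.capture("wrist");splines(c)
s=monitor.sense(); print(s["tool_pos"],s["contact_force"])
E
```

```text
spline jig x,y 369.1 96.3 world [476.3 260.1] size [41.5 45.3] ang 95.4 [282. 336.]
[0.47170532 0.29624909 0.05139102] [-0.71402933 -0.21597002 12.24533053]
```

>>> {"op": "servo_tool", "data": {
  "rows": [
    [[5, -4, -0.4], [0, 0, -0.02]],
    [[13, -8, 0], [0, 0, -0.04]],
    [[16, -10, 0], [0, 0, -0.036]],
    [[17, -12, 0], [0, 0, 0]],
    [[17, -12, 0], [0, 0, 0]],
    [[15, -10, 0], [0, 0, 0]],
    [[12, -8, 0], [0, 0, 0]],
    [[7, -6, 0], [0, 0, 0]]
  ]
}}

```text
time: 38.55
tool_pos: [0.5747, 0.2258, 0.0514]
tool_rot: [-0.499, 0.499, -0.5, 0.501]
contact_force: [-2.0, 2.0, 12.7]
gripper_width: 0.304
```

>>> {"op": "servo_tool", "data": {
  "rows": [
    [[0, 0, 0], [0, 0, 0]]
  ]
}}

```text
time: 38.65
tool_pos: [0.5751, 0.2254, 0.0514]
tool_rot: [-0.499, 0.499, -0.501, 0.501]
contact_force: [1.0, -1.9, 10.9]
gripper_width: 0.303
```

```bash
python3 - <<'E'
from h import *
c=viewer.capture("wrist");rear(c);sides(c,.002)
E
```

```text
rear edge jig x at dx: [(-30, np.float64(342.2)), (-26, np.float64(342.2)), (-22, np.float64(342.2)), (0, np.float64(342.6)), (22, np.float64(342.2)), (26, np.float64(342.6)), (30, np.float64(342.6))] tcp [0.5748 0.2256 0.0514] [ 0.6 -1.4 10.9]
sides 0.002 0.5356 0.61 mid 0.5728
```

>>> {"op": "servo_tool", "data": {
  "rows": [
    [[0, -6, -0.6], [0, 0, 0]],
    [[0, -14, 0], [0, 0, 0]],
    [[0, -18, 0], [0, 0, 0]],
    [[0, -18, 0], [0, 0, 0]],
    [[0, -18, 0], [0, 0, 0]],
    [[0, -16, 0], [0, 0, 0]],
    [[0, -12, 0], [0, 0, 0]],
    [[0, -6, 0], [0, 0, 0]]
  ]
}}

```text
time: 39.5
tool_pos: [0.5748, 0.1175, 0.0514]
tool_rot: [-0.499, 0.499, -0.501, 0.502]
contact_force: [0.2, 3.8, 17.4]
gripper_width: 0.298
```

```bash
python3 - <<'E'
from h import *
c=viewer.capture("wrist");rear(c);sides(c,.002)
E
```

```text
rear edge jig x at dx: [(-30, np.float64(234.3)), (-26, np.float64(234.3)), (-22, np.float64(234.3)), (0, np.float64(234.7)), (22, np.float64(234.7)), (26, np.float64(234.7)), (30, np.float64(234.7))] tcp [0.5748 0.1169 0.0513] [-0.1 -4.3 16.5]
sides 0.002 0.5148 0.6344 mid 0.5746
```

Straight so far. There are 76.5 mm left to go.

>>> {"op": "servo_tool", "data": {
  "rows": [
    [[0, -8, 0], [0, 0, 0]],
    [[0, -15, 0], [0, 0, 0]],
    [[0, -15, 0], [0, 0, 0]],
    [[0, -13, 0], [0, 0, 0]],
    [[0, -10, 0], [0, 0, 0]],
    [[0, -7, 0], [0, 0, 0]],
    [[0, -4, 0], [0, 0, 0]],
    [[0, -2, 0], [0, 0, 0]]
  ]
}}

```text
time: 40.35
tool_pos: [0.5748, 0.0442, 0.0514]
tool_rot: [-0.499, 0.499, -0.501, 0.502]
contact_force: [-0.2, 5.9, 18.1]
gripper_width: 0.298
```

>>> {"op": "servo_tool", "data": {
  "rows": [
    [[0, -1.5, 0], [0, 0, 0]],
    [[0, -1.5, 0], [0, 0, 0]],
    [[0, -1, 0], [0, 0, 0]],
    [[0, 0, 0], [0, 0, 0]]
  ]
}}

```text
time: 40.75
tool_pos: [0.5747, 0.0411, 0.0514]
tool_rot: [-0.499, 0.499, -0.5, 0.502]
contact_force: [-1.5, 10.1, 18.0]
gripper_width: 0.3
```

```bash
python3 - <<'E'
from h import *
c=viewer.capture("wrist");rear(c)
E
```

```text
rear edge jig x at dx: [(-30, np.float64(158.5)), (-26, np.float64(158.5)), (-22, np.float64(158.5)), (0, np.float64(158.5)), (22, np.float64(158.5)), (26, np.float64(158.5)), (30, np.float64(158.5))] tcp [0.5747 0.0411 0.0514] [-0.5 10.9 18.5]
```

>>> {"op": "servo_tool", "data": {
  "rows": [
    [[0, -1, -0.3], [0, 0, 0]],
    [[0, -1, 0], [0, 0, 0]],
    [[0, 0, 0], [0, 0, 0]]
  ]
}}

```text
time: 41.1
tool_pos: [0.5749, 0.0398, 0.0514]
tool_rot: [-0.498, 0.499, -0.5, 0.502]
contact_force: [-1.8, 14.7, 21.6]
gripper_width: 0.3
```

```bash
python3 - <<'E'
from h import *
c=viewer.capture("wrist");rear(c)
E
```

```text
rear edge jig x at dx: [(-30, np.float64(158.4)), (-26, np.float64(158.4)), (-22, np.float64(158.4)), (0, np.float64(158.4)), (22, np.float64(158.4)), (26, np.float64(158.4)), (30, np.float64(158.4))] tcp [0.5749 0.0398 0.0514] [-1.7 15.2 21.5]
```

>>> {"op": "servo_tool", "data": {
  "rows": [
    [[0, 0, 40], [0, 0, 0]],
    [[0, 0, 40], [0, 0, 0]],
    [[-10, -30, 5], [0, 0, 0]],
    [[-12, -35, 0], [0, 0, 0]],
    [[-11, -26, 0], [0, 0, 0]],
    [[0, 0, 0], [0, 0, 0]]
  ],
  "grip": 0.65
}}

```text
time: 41.75
tool_pos: [0.5389, -0.0555, 0.134]
tool_rot: [-0.5, 0.5, -0.5, 0.5]
contact_force: [0.4, -0.0, 0.7]
gripper_width: 0.649
```

```bash
python3 - <<'E'
from h import *
c=viewer.capture("wrist");ring(c);print(monitor.sense()["tool_pos"])
E
```

```text
knob 1908 541.3526639014297 -54.90817398462898 ztop 0.10682401928830661 jig deg 30.013825645494673
[ 0.53950766 -0.05428009  0.13402768]
```

>>> {"op": "servo_tool", "data": {
  "rows": [
    [[2, -2.5, -20], [0, 0, 0]],
    [[0, 0, -20], [0, 0, 0]],
    [[0, 0, -8], [0, 0, 0]],
    [[0, 0, 0], [0, 0, 0]]
  ]
}}

```text
time: 42.2
tool_pos: [0.5415, -0.055, 0.085]
tool_rot: [0.501, -0.5, 0.499, -0.5]
contact_force: [-0.5, 0.7, 0.8]
gripper_width: 0.647
```

>>> {"op": "servo_tool", "data": {
  "rows": [
    [[0, 0, 0], [0, 0, 0]],
    [[0, 0, 0], [0, 0, 0]],
    [[0, 0, 0], [0, 0, 0]],
    [[0, 0, 0], [0, 0, 0]]
  ],
  "grip": 0
}}

```text
time: 42.6
tool_pos: [0.5418, -0.0552, 0.087]
tool_rot: [-0.5, 0.5, -0.5, 0.501]
contact_force: [-4.0, 4.1, 6.3]
gripper_width: 0.335
```

>>> {"op": "servo_tool", "data": {
  "rows": [
    [[0, 0, 6], [0, 0, 0]],
    [[0, 0, 5], [0, 0, 0]],
    [[0, 0, 4], [0, 0, 0]],
    [[0, 0, 0], [0, 0, 0]]
  ]
}}

```text
time: 43.0
tool_pos: [0.5415, -0.0554, 0.1012]
tool_rot: [0.5, -0.5, 0.499, -0.5]
contact_force: [-2.3, 3.3, -8.5]
gripper_width: 0.332
```

>>> {"op": "servo_tool", "data": {
  "rows": [
    [[-6.7, -4.6, 0], [0, 0, 0.131]],
    [[-6.0, -5.4, 0], [0, 0, 0.131]],
    [[-5.3, -6.1, 0], [0, 0, 0.131]],
    [[-4.4, -6.8, 0], [0, 0, 0.131]],
    [[-3.5, -7.3, 0], [0, 0, 0.131]],
    [[-2.5, -7.7, 0], [0, 0, 0.131]],
    [[-1.5, -8.0, 0], [0, 0, 0.131]],
    [[-0.5, -8.1, 0], [0, 0, 0.131]]
  ]
}}

```text
time: 43.8
tool_pos: [0.5085, -0.1098, 0.0997]
tool_rot: [0.684, -0.183, 0.178, -0.683]
contact_force: [-11.2, -1.8, -7.2]
gripper_width: 0.332
```

>>> {"op": "servo_tool", "data": {
  "rows": [
    [[0, 0, -3], [0, 0, 0]],
    [[0, 0, -4], [0, 0, 0]],
    [[0, 0, -4], [0, 0, 0]],
    [[0, 0, -3], [0, 0, 0]],
    [[0, 0, 0], [0, 0, 0]]
  ]
}}

```text
time: 44.3
tool_pos: [0.5088, -0.1099, 0.087]
tool_rot: [0.684, -0.184, 0.18, -0.683]
contact_force: [-18.7, -2.4, 9.0]
gripper_width: 0.333
```

>>> {"op": "servo_tool", "data": {
  "rows": [
    [[0, 0, 0], [0, 0, 0]],
    [[0, 0, 0], [0, 0, 0]],
    [[0, 0, 0], [0, 0, 0]],
    [[0, 0, 40], [0, 0, -0.1]],
    [[0, 0, 40], [0, 0, -0.14]],
    [[15, 30, 40], [0, 0, -0.14]],
    [[15, 40, 20], [0, 0, -0.14]],
    [[15, 40, 20], [0, 0, -0.14]]
  ],
  "grip": 0.65
}}

```text
time: 45.1
tool_pos: [0.5567, 0.0001, 0.2473]
tool_rot: [-0.586, 0.395, -0.397, 0.586]
contact_force: [-0.1, -0.9, 0.2]
gripper_width: 0.649
```

>>> {"op": "servo_tool", "data": {
  "rows": [
    [[10, 0, 20], [0, 0, -0.14]],
    [[0, 0, 10], [0, 0, -0.14]],
    [[0, 0, 0], [0, 0, -0.108]],
    [[0, 0, 0], [0, 0, 0]]
  ]
}}

```text
time: 45.5
tool_pos: [0.5662, -0.0009, 0.2757]
tool_rot: [-0.5, 0.5, -0.5, 0.5]
contact_force: [0.4, 1.6, 0.3]
gripper_width: 0.645
```

```bash
python3 - <<'E'
from h import *
print(monitor.sense()["tool_pos"])
c=viewer.capture("wrist");ring(c);splines(c); cv2.imwrite("pics/w14.png",c["color"][...,::-1])
E
```

```text
[ 0.56617804 -0.00086462  0.27567106]
knob 432 514.6964519583814 -108.16611800758155 ztop 0.10659581985954128 jig deg 89.17492765412648
```

View pics/w14.png

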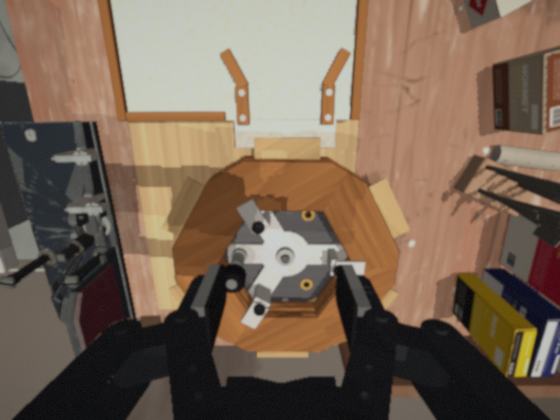

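```bash
python3 - <<'E'
from workcell import arm,monitor
s=monitor.sense();print(s["time"],s["contact_force"]); print(arm.close_job())
E
```

```text
45.55 [0.01928314 0.16251207 0.00931105]
the job is handed in; nothing more can be done
None
```

All four loose splines were slid, pressed flat, into slots 1 to 4, one at each index hole. The ring was then turned one hole on to 5.236 rad. I handed the job in at 45.6 s with the robot clear of everything.

**Splines home:** each one bottomed with its rear edge steady at jig x of about 158 mm, which is the expected value, and the push force rose to 14–17 N. I did not measure how far each sticks out again after the final turn.

**Pin and lane:** the knob top read about 106.6 mm at the end, so the pin is snapped home. A face splined earlier now faces the lane, the table is empty, and the wrench reads about zero.

**Disagreements seen:**
- The wrist camera put the knob a degree or two off the hole angles in a few views. Sideways grip forces while turning reached about 25 N, from small errors in the circle I drove.
- The knob and ring measured 2–3 mm differently from the top camera, so I used the wrist view for those.

No knocked spline or slackened grip was noticed.

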